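# Set out the lit Halloween village and start its train

### The job

Get the Halloween village ready to run: slide every cottage that is out onto the lighting pad of its own roof colour, centred and squared up with its door over to the pad's tab, always flat along the board and never lifted, since the ceramic is fragile; and swing the crossing barrier down until it rests in its fork. Then start the show on the controller by pressing the buttons fully one at a time: white for power, then yellow for the lights, red for the carousel and last green for the train. Leave the pumpkins, hay bale and lamp post where they stand.

Things in the scene. Friction and masses are not known exactly. Their poses are not given: they have to be found in the camera images.
- green_cottage: ceramic cottage, green roof (ridge 73 mm high), stone base 84 x 84 x 10 mm on felt (friction about 0.35), about 0.45 kg. Origin: centre of underside; door on its -x side. Its square tower, 32 x 32 mm, sides parallel to the base, is centred at x, y = (10, 12) mm and stands clear of the roof from 73 to 120 mm height, its pointed cap to 138 mm. May be absent
- green_door (a point): foot of that cottage's front door, 36 mm to -x of its origin, 10 mm up
- green_pad: flat black lighting pad with green border and middle, 120 x 120 mm, flush with the board (nothing to climb); origin: its centre; its green tab sticks out at its front edge, on its -x side, where the cottage's door belongs; fixed
- blue_cottage: ceramic cottage, blue roof (ridge 73 mm high), stone base 84 x 84 x 10 mm on felt (friction about 0.35), about 0.45 kg. Origin: centre of underside; door on its -x side. Its square tower, 32 x 32 mm, sides parallel to the base, is centred at x, y = (0, -12) mm and stands clear of the roof from 73 to 120 mm height, its pointed cap to 138 mm. May be absent
- blue_door (a point): foot of that cottage's front door, 36 mm to -x of its origin, 10 mm up
- blue_pad: flat black lighting pad with blue border and middle, 120 x 120 mm, flush with the board (nothing to climb); origin: its centre; its blue tab sticks out at its front edge, on its -x side, where the cottage's door belongs; fixed
- orange_cottage: ceramic cottage, orange roof (ridge 73 mm high), stone base 84 x 84 x 10 mm on felt (friction about 0.35), about 0.45 kg. Origin: centre of underside; door on its -x side. Its square tower, 32 x 32 mm, sides parallel to the base, is centred at x, y = (12, 0) mm and stands clear of the roof from 73 to 120 mm height, its pointed cap to 138 mm. May be absent
- orange_door (a point): foot of that cottage's front door, 36 mm to -x of its origin, 10 mm up
- orange_pad: flat black lighting pad with orange border and middle, 120 x 120 mm, flush with the board (nothing to climb); origin: its centre; its orange tab sticks out at its front edge, on its -x side, where the cottage's door belongs; fixed
- purple_cottage: ceramic cottage, purple roof (ridge 73 mm high), stone base 84 x 84 x 10 mm on felt (friction about 0.35), about 0.45 kg. Origin: centre of underside; door on its -x side. Its square tower, 32 x 32 mm, sides parallel to the base, is centred at x, y = (8, -10) mm and stands clear of the roof from 73 to 120 mm height, its pointed cap to 138 mm. May be absent
- purple_door (a point): foot of that cottage's front door, 36 mm to -x of its origin, 10 mm up
- purple_pad: flat black lighting pad with purple border and middle, 120 x 120 mm, flush with the board (nothing to climb); origin: its centre; its purple tab sticks out at its front edge, on its -x side, where the cottage's door belongs; fixed
- barrier_post: level-crossing barrier, fixed; origin on the board under the arm's hinge, which is 55 mm up with its axis along this body's y (the post beside it, on +y, is 72 mm high); 138 mm along +x stands a forked rest whose two prongs (71 mm high) take the lowered arm. The arm swings in the xz plane, from upright towards +x and down
- barrier (a joint): angle of the red and white striped arm (150 mm long from the hinge, 8 mm wide, 12 mm deep) above level, rad: 0 = down in its rest (a stop), 1.4 = nearly upright. Counterweighted; stiff hinge: stays where it is left and needs about 0.4 N at mid-arm
- controller: black and grey control box, 190 x 90 mm, 45 mm high, fixed; origin: centre of its underside; the four buttons stand on its top along its x axis: white (power) at x = -63 mm, yellow (lights) at -21, red (carousel) at +21, green (train) at +63 mm, all at y = 0, their tops 63 mm above the board when up
- power_button (a joint): travel of the white spring button (power; nearest the controller's -x end), m: 0 = up, 0.006 = fully down (about 5 N); 28 mm across
- lights_button (a joint): travel of the yellow spring button (village lights; second), m: 0 = up, 0.006 = fully down (about 5 N); 28 mm across
- carousel_button (a joint): travel of the red spring button (carousel; third), m: 0 = up, 0.006 = fully down (about 5 N); 28 mm across
- train_button (a joint): travel of the green spring button (train; nearest the controller's +x end), m: 0 = up, 0.006 = fully down (about 5 N); 28 mm across
- pumpkin_left: orange pumpkin with a face, 60 mm across, 55 mm high; loose, to be left alone; origin: centre of its underside
- pumpkin_front: orange pumpkin with a face, 68 mm across, 61 mm high; loose, to be left alone; origin: centre of its underside
- hay_bale: straw-coloured bale, 75 x 45 x 38 mm; loose, to be left alone; origin: centre of its underside
- lamp_post: black lamp post with a 48 mm round foot, 96 mm high; loose, to be left alone; origin: centre of its underside
There are look-alikes about, which are no part of the job. There is more than one size of the orange_cottage; the job needs the larger.

How it is judged:
By the outcome, as a careful person would: the job done as asked, in the order asked, and still so for the second after the job is handed in, with the robot touching nothing.
Of green_cottage, blue_cottage, orange_cottage, purple_cottage only 3 to 4 are there at a start; the rules pass over those that are not, and their reading is None.
At some moment in a run one of green_cottage, blue_cottage, orange_cottage, purple_cottage may be knocked a few centimetres aside while the robot is not near it.
Once in a run the grip may slacken for a moment while it holds something.
It also fails if it takes over 192 s, if anything falls off the work surface, if the arm or the gripper's body presses on something with over 40 N, if the wrist force passes 120 N, or if a joint passes its speed limit or range.

### The arm

A 6-joint arm with a two-finger parallel gripper is mounted at the origin on the work surface. World frame = base frame: x ahead of the robot, y to its left, z up, the work surface at z = 0. Lengths are in m, angles in rad, forces in N, time in s.
With the tool pointing down it reaches from about 0.275 to 0.825 m from the base axis. Payload 4.9 kg.
Tool frame: the origin (TCP) lies between the finger pads; the fingertips stand 14 mm ahead of it and the grasp point (between the pads) lies 5 mm behind it; z points along the fingers, y is the line along which they close (so a half turn about z gives the same grasp; the last joint's range is limited). The gripper opens to 85 mm and grips with 20 to 120 N. Pads are 22 mm wide; open, the fingers measure 114 mm over their backs; the gripper's body (76 mm by 85 mm) begins 54 mm behind the grasp point. The pads swing forward as they close: fully open they stand 13 mm farther back than shut.
Start: joints at [-1.237, 0.326, -0.193, 1.052, 0, 1.437], TCP at [0.248, -0.491, 0.245] pointing down, gripper open.
Joint ranges: [-2.65, 2.65], [-0.97, 1.79], [-1.3, 1.35], [-1.93, 2.1], [-1.47, 1.37], [-3.14, 3.14]. Speed limits (rad/s): [2.57, 2.57, 3.14, 3.14, 3.14, 3.14].

### API

Orientations are given as [roll, pitch, yaw] about the fixed x, y, z axes, in that order (R = Rz(yaw) Ry(pitch) Rx(roll)).
In Python, from plant import bot gives the robot as it stands. The module is installed in compiled form; this text tells all that it offers.
- The arm moves only by the tool play_rows, never from a script. Its argument "series" is a list of rows, each an object of numbers: "x", "y", "z": the shift along the tool's x, y, z in cm; "wx", "wy", "wz": the turn, a rotation vector about the tool's x, y, z in degrees; "grip": the opening, from 0 (shut) to 1 (fully open). A call has 1 to 10 rows; each row is the pose to reach, as a shift and turn from the pose commanded when the call began, along the tool's axes at that moment; what a row does not reach only later rows make up. A row lasts 1/8 s, in which the tool goes at most 62.5 mm and 10.7 degrees, less where a joint would pass 70% of its speed; a pose out of reach is approached as far as the arm can. A call with a gripper value outside its range is refused whole. The fingers move at their own pace and stop on an object; the grip force is fixed at half the most. Time passes only in rows, so rows that repeat a pose let the fingers close. It gives the time, the measured TCP pose, the force, the opening and the grip force at its end, in the units of the state.
- bot.get_obs(): the state, without advancing time (a new reading comes with each control period).
- bot.grab_frame(name): name is "scene" or "top" or "wrist"; returns (picture, depth): 400x640x3 uint8, red, green, blue; 400x640 float32, m along the optical axis (not along the pixel's ray), 0 where there is no reading.
- bot.camera_params(name): a dict with "fovy" (degrees; the focal length in pixels is half the picture's height over the tangent of half this angle, whatever the lens; pixels are square), "cx", "cy" (the principal point, pixels), "extrinsics" (4x4, takes a point from camera to world coordinates). Camera axes: x right, y down, z forward; pixel columns grow to the right and rows downward; lengths in m; the calibration is good to about 2 mm. A picture is of the moment at which its call begins: read the wrist's pose just before it. camera_params takes no time and is no camera call; for the wrist camera it gives the pose at the moment of the call.
- bot.hand_in(): hands the job in; it is judged then, once.
The state is a dict: "time_s": time; "joint_pos": joint angles; "joint_vel": joint speeds; "tau": joint torques, N m; "tool_pos": TCP position; "tool_rot": TCP orientation; "force": force on the tool from outside, world axes, zero at the start; "torque": the same for the moment, N m; "grip_width": finger opening in m; "grip_force": force on a finger pad.
Only numpy, scipy, OpenCV 4.12 (cv2) and the standard library are available. Lean on these libraries where they do the work, as an engineer would, in place of code of your own. Each camera call takes 0.05 s, during which the arm holds its last target. There are 200 camera calls.

## Working session

There is one attempt and no reset: what is moved stays moved. The work goes in short steps, Python scripts to look and compute and a tool call to move; the robot and the scene stay as the last step left them, time stands still between calls to the robot, and variables do not carry over. Pictures are saved under pics/ and viewed, at most 14 in all, crops included, and the job is handed in when it is done.

Besides the shell and the picture viewer there is one more tool, called after "Emit:" as name(argument=value, ...) on one line, values as JSON. play_rows: Moves the arm, as the interface text tells. Its arguments: {"type":"object","properties":{"series":{"type":"array"}},"required":["series"]}

```bash
mkdir -p pics
cat > h.py <<'E'
import numpy as np, cv2
from plant import bot
def K(n):
    p=bot.camera_params(n); return 200/np.tan(np.radians(p['fovy'])/2),p['cx'],p['cy'],np.array(p['extrinsics'])
def shot(n,fn=None):
    k=K(n); im,d=bot.grab_frame(n)
    if fn: cv2.imwrite('pics/'+fn,im[:,:,::-1])
    return im,d,k
def ray(k,u,v,z):
    f,cx,cy,T=k; u=np.atleast_1d(u).astype(float); v=np.atleast_1d(v)
    r=np.stack([(u-cx)/f,(v-cy)/f,np.ones_like(u)],-1)@T[:3,:3].T
    o=T[:3,3]; return o+r*((z-o[2])/r[:,2])[:,None]
def cloud(d,k):
    f,cx,cy,T=k; v,u=np.mgrid[:400,:640]
    P=np.stack([(u-cx)/f*d,(v-cy)/f*d,d],-1)
    return P@T[:3,:3].T+T[:3,3]
def proj(k,P):
    f,cx,cy,T=k; q=(np.atleast_2d(P)-T[:3,3])@T[:3,:3]; return q[:,:2]/q[:,2:]*f+[cx,cy]
E
python3 - <<'E'
from h import *
s=bot.get_obs(); print(s)
for n in('top','scene'):
    im,d,k=shot(n,n+'0.png'); np.savez(n+'0.npz',im=im,d=d); print(n,k,(d>0).mean(),np.median(d))
E
```

```text
{'time_s': 0.0, 'joint_pos': array([-1.23717774e+00,  3.26919743e-01, -1.93590144e-01,  1.05198230e+00,
       -4.98897481e-06,  1.43659368e+00]), 'joint_vel': array([-0.00189984, -0.00115806, -0.00103729,  0.00057268,  0.00096258,
       -0.00059431]), 'tau': array([ 4.53233242e-04, -4.43401587e+01,  2.62438560e+01,  1.55208888e-02,
       -6.21979575e-05, -1.25434835e-05]), 'tool_pos': array([ 0.2478435 , -0.49037337,  0.24451257]), 'tool_rot': array([-3.13991137e+00, -2.21962240e-04,  4.67821052e-01]), 'force': array([-0.20758227, -0.11416124,  0.70569344]), 'torque': array([-0.02858298,  0.06731792,  0.01018041]), 'grip_force': 0.0, 'grip_width': 0.08538253758507709}
top (np.float64(373.4696364253208), 317.10481090613774, 198.82931630771836, array([[-0.07952326, -0.97093523,  0.22574508,  0.33028733],
       [-0.99682419,  0.07650384, -0.02210649, -0.00797888],
       [ 0.0041936 , -0.22678613, -0.97393555,  0.96161048],
       [ 0.        ,  0.        ,  0.        ,  1.        ]])) 0.995890625 0.9783076
scene (np.float64(381.0659514646278), 317.12734534963107, 192.58647353182965, array([[-0.84079165,  0.40602982, -0.3580631 ,  0.89766378],
       [ 0.54106317,  0.65212316, -0.53102357,  0.57374113],
       [ 0.01788984, -0.64021494, -0.76798749,  0.87309886],
       [ 0.        ,  0.        ,  0.        ,  1.        ]])) 0.9960390625 1.2058213
```

View pics/top0.png

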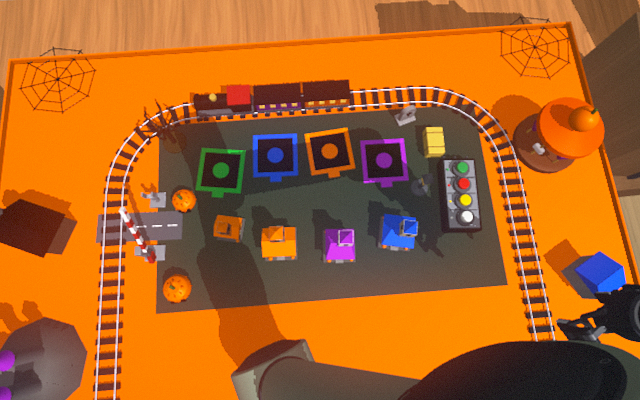

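View pics/scene0.png

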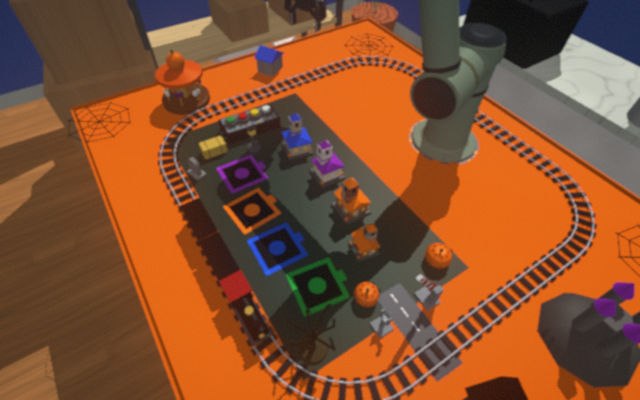

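```bash
cat >> h.py <<'E'
HUE={'green':(50,75),'blue':(100,122),'orange':(5,20),'purple':(135,155)}
def mask(im,c,s=120,v=50):
    h=cv2.cvtColor(im,cv2.COLOR_RGB2HSV); a,b=HUE[c]
    return cv2.inRange(h,(a,s,v),(b,255,255))
def rect(P):
    (c,(w,h),a)=cv2.minAreaRect((P[:,:2]*1000).astype(np.float32)); a=(a+45)%90-45
    return np.round([*c,w,h,a],1)
def pads(im,k):
    for c in HUE:
        m=mask(im,c); cs,hi=cv2.findContours(m,cv2.RETR_CCOMP,cv2.CHAIN_APPROX_NONE)
        for q,hh in zip(cs,hi[0]):
            if hh[3]>=0 and cv2.contourArea(q)>250:
                p=q[:,0]; R=rect(ray(k,p[:,0],p[:,1],0.))
                o=cs[hh[3]][:,0]; O=rect(ray(k,o[:,0],o[:,1],0.)); 
                if max(O[2:4])<220: print(c,p.mean(0).round(),'hole',R,'outer',O)
E
python3 - <<'E'
from h import *
for n in('top','scene'):
    z=np.load(n+'0.npz'); im,d=z['im'],z['d']; k=K(n); print(n); pads(im,k)
    P=cloud(d,k); m=((P[...,2]>.085)&(P[...,2]<.16)&(P[...,0]>.25)&(P[...,0]<.75)&(abs(P[...,1])<.5)).astype(np.uint8)
    N,l,st,ce=cv2.connectedComponentsWithStats(m)
    for i in range(1,N):
        if st[i,4]>15: Q=P[l==i]; print(ce[i].round(),st[i,4],rect(Q),Q[:,2].max().round(3),im[l==i].mean(0).round())
    m=((P[...,2]>.012)&(P[...,2]<.3)&(P[...,0]>.25)&(P[...,0]<.75)&(abs(P[...,1])<.5)).astype(np.uint8)
    print('all'); N,l,st,ce=cv2.connectedComponentsWithStats(m)
    for i in range(1,N):
        if 60<st[i,4]<6000: Q=P[l==i]; print(ce[i].round(),st[i,4],rect(Q),Q[:,2].max().round(3),im[l==i].mean(0).round())
E
```

```text
top
green [220. 170.] hole [654.1 223.2 100.8 101.7  -8. ] outer [646.1 223.7 120.4 136.6  -8.1]
blue [275. 155.] hole [685.2  74.1  98.3  99.1  -2.5] outer [678.4  74.1 120.6 136.5  -2.3]
orange [330. 151.] hole [684.6 -73.3  98.   97.9   5. ] outer [677.5 -73.9 139.2 123.6   5. ]
purple [383. 160.] hole [ 647.3 -218.4   99.    98.6   -1.2] outer [ 639.7 -218.1  122.4  137.8   -1.3]
[173. 128.] 39 [734.5 313.7  32.4   7.5 -13.7] 0.13 [102.  50.  32.]
[154. 132.] 162 [724.  351.4  84.2  43.6 -32.6] 0.15 [118.  56.  33.]
[428. 178.] 94 [ 563.  -301.9   23.8   26.     8.4] 0.098 [68. 62. 65.]
[135. 230.] 198 [484.  390.3  10.4  58.   -3.2] 0.16 [197. 129. 125.]
[409. 228.] 274 [ 444.1 -233.    32.5   33.   -10.5] 0.137 [ 76.  98. 182.]
[222. 227.] 120 [482.2 200.   26.1  24.5 -12.7] 0.107 [163.  78.  14.]
[277. 233.] 245 [454.1  71.8  32.8  31.8  -3.5] 0.137 [214. 115.  27.]
[346. 237.] 236 [432.4 -85.2  32.6  31.4  -4.9] 0.137 [176.  83. 196.]
all
[161. 132.] 279 [727.7 349.1  90.1  52.9 -24.6] 0.15 [110.  52.  32.]
[455. 186.] 3437 [ 576.2 -390.6  291.5  114.4    3.9] 0.072 [133. 117
[... 1559 characters left out ...]
7 [ 577.  -364.1  156.1  281.5   -3.1] 0.098 [101.  82.  59.]
[297. 137.] 806 [ 445.2 -218.5   80.3   83.   -13.9] 0.136 [ 76.  74. 118.]
[327. 163.] 855 [425.9 -74.1  72.2  80.4  -3.1] 0.138 [119.  76. 114.]
[352. 199.] 926 [440.2  73.7  82.3  83.8  -4.8] 0.137 [140.  77.  37.]
[366. 240.] 655 [492.5 198.4  64.7  57.2  -7.9] 0.107 [125.  70.  32.]
[439. 255.] 557 [351.7 330.2  65.8  69.2 -21.9] 0.067 [179.  85.  28.]
[431. 289.] 327 [475.3 399.3 103.9  30.    0.6] 0.188 [117.  96.  93.]
[367. 294.] 507 [571.4 315.4  56.9  62.1 -27.5] 0.06 [174.  83.  31.]
[320. 329.] 386 [727.7 351.   90.8  53.3 -24.9] 0.15 [50. 39. 28.]
[384. 319.] 129 [583.5 388.5  29.2  11.7  -2.1] 0.075 [109. 104. 104.]
```

```bash
cat >> h.py <<'E'
from scipy.spatial.transform import Rotation as Ro
def go(*ts):
    s=bot.get_obs(); R=Ro.from_euler('xyz',s['tool_rot']); p=s['tool_pos']
    print('t',round(s['time_s'],2),'pos',(p*1000).round(1),'rot',np.degrees(s['tool_rot']).round(1),'F',s['force'].round(1),'w',s['grip_width'].round(4),'gf',round(float(s['grip_force']),1))
    for x,y,z,a in ts:
        d=R.inv().apply(np.array([x,y,z])/1000-p)*100; w=(R.inv()*Ro.from_euler('xyz',[180,0,a],degrees=True)).as_rotvec(degrees=True)
        print((x,y,z,a),'xyz',d.round(2),'w',w.round(1))
E
python3 -c "
from h import *
go((432.4,-84.6,240,-4.5),(432.4,-84.6,180,-4.5),(432.4,-84.6,97,-4.5))"
```

```text
Traceback (most recent call last):
  File "h.py", line 37, in go
    print('t',round(s['time_s'],2),'pos',(p*1000).round(1),'rot',np.degrees(s['tool_rot']).round(1),'F',s['force'].round(1),'w',s['grip_width'].round(4),'gf',round(float(s['grip_force']),1))
                                                                                                                                ^^^^^^^^^^^^^^^^^^^^^
AttributeError: 'float' object has no attribute 'round'
```

```bash
sed -i "s/s\['grip_width'\].round(4)/round(float(s['grip_width']),4)/" h.py
python3 -c "
from h import *
go((432.4,-84.6,240,-4.5),(432.4,-84.6,180,-4.5),(432.4,-84.6,97,-4.5))"
```

```text
t 0.1 pos [ 247.9 -490.4  244.6] rot [-179.9   -0.    26.8] F [0.4 0.2 0.1] w 0.0853 gf 0.0
(432.4, -84.6, 240, -4.5) xyz [ 34.77 -27.9    0.51] w [-0.1  0.  31.3]
(432.4, -84.6, 180, -4.5) xyz [ 34.77 -27.89   6.51] w [-0.1  0.  31.3]
(432.4, -84.6, 97, -4.5) xyz [ 34.77 -27.88  14.81] w [-0.1  0.  31.3]
```

Emit:
play_rows(series=[{"x": 4.5, "y": -3.5, "z": 0.5, "wz": 4}, {"x": 9, "y": -7, "z": 0.5, "wz": 8}, {"x": 13.5, "y": -11, "z": 0.5, "wz": 12}, {"x": 18, "y": -14.5, "z": 0.5, "wz": 16}, {"x": 22.5, "y": -18, "z": 0.5, "wz": 20}, {"x": 27, "y": -21.5, "z": 0.5, "wz": 24}, {"x": 31.5, "y": -25, "z": 0.5, "wz": 28}, {"x": 34.8, "y": -27.9, "z": 0.5, "wz": 31.3}, {"x": 34.8, "y": -27.9, "z": 2, "wz": 31.3}, {"x": 34.8, "y": -27.9, "z": 2, "wz": 31.3}])

```text
invalid input
```

```bash
cat >> h.py <<'E'
def towers(im,d,k):
    P=cloud(d,k); m=((P[...,2]>.085)&(P[...,2]<.145)&(P[...,0]>.25)&(P[...,0]<.75)&(abs(P[...,1])<.5)).astype(np.uint8)
    N,l,st,ce=cv2.connectedComponentsWithStats(m)
    for i in range(1,N):
        if st[i,4]>15:
            Q=P[l==i]; print(ce[i].round(),st[i,4],rect(Q),Q[:,2].max().round(3),im[l==i].mean(0).round())
E
python3 -c "
from h import *
go((432.4,-84.6,97,-4.5))
im,d,k=shot('wrist','w0.png'); towers(im,d,k); print(k)"
```

```text
t 0.1 pos [ 247.9 -490.4  244.6] rot [-179.9   -0.    26.8] F [0.4 0.2 0.1] w 0.0853 gf 0.0
(432.4, -84.6, 97, -4.5) xyz [ 34.77 -27.88  14.81] w [-0.1  0.  31.3]
(np.float64(350.6985974273198), 315.369551205665, 195.1368701337244, array([[ 0.44969489, -0.8577038 , -0.24923622,  0.3118375 ],
       [-0.89318004, -0.43244906, -0.12335808, -0.46001099],
       [-0.00197728,  0.27808632, -0.96055405,  0.37287907],
       [ 0.        ,  0.        ,  0.        ,  1.        ]]))
```

View pics/w0.png

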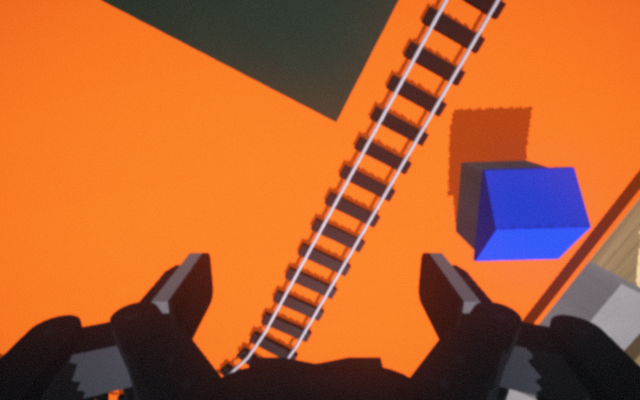

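The move was refused; this wrist picture only shows the start spot (a decoy blue block at (530,210)). I'll try with all the fields given.

Emit:
play_rows(series=[{"x": 4.5, "y": -3.5, "z": 0.5, "wx": 0, "wy": 0, "wz": 4, "grip": 1}, {"x": 9, "y": -7, "z": 0.5, "wx": 0, "wy": 0, "wz": 8, "grip": 1}, {"x": 13.5, "y": -11, "z": 0.5, "wx": 0, "wy": 0, "wz": 12, "grip": 1}, {"x": 18, "y": -14.5, "z": 0.5, "wx": 0, "wy": 0, "wz": 16, "grip": 1}, {"x": 22.5, "y": -18, "z": 0.5, "wx": 0, "wy": 0, "wz": 20, "grip": 1}, {"x": 27, "y": -21.5, "z": 0.5, "wx": 0, "wy": 0, "wz": 24, "grip": 1}, {"x": 31.5, "y": -25, "z": 0.5, "wx": 0, "wy": 0, "wz": 28, "grip": 1}, {"x": 34.8, "y": -27.9, "z": 0.5, "wx": 0, "wy": 0, "wz": 31.3, "grip": 1}, {"x": 34.8, "y": -27.9, "z": 2, "wx": 0, "wy": 0, "wz": 31.3, "grip": 1}, {"x": 34.8, "y": -27.9, "z": 2, "wx": 0, "wy": 0, "wz": 31.3, "grip": 1}])

```text
time_s: 1.4
tool_pos: [0.432, -0.0841, 0.2244]
tool_rot: [-3.141, 0.002, -0.077]
force: [-0.2, -0.5, 0.8]
grip_width: 0.0853
grip_force: 0.0
```

```bash
python3 -c "
from h import *
go((432.4,-84.6,97,-4.5))
im,d,k=shot('wrist','w1.png'); towers(im,d,k); towers(*shot('top'))"
```

```text
t 1.4 pos [432.  -84.1 224.4] rot [-1.8e+02  1.0e-01 -4.4e+00] F [-0.2 -0.5  0.8] w 0.0853 gf 0.0
(432.4, -84.6, 97, -4.5) xyz [ 0.07  0.06 12.74] w [-0.   0.1  0.1]
[522. 163.] 3465 [ 444.4 -234.    34.3   32.6  -12. ] 0.138 [ 96. 119. 203.]
[ 98. 180.] 3592 [455.3  71.   34.3  32.9  -2.2] 0.138 [214. 144.  73.]
[316. 193.] 2474 [433.6 -85.8  31.9  33.3  -3.9] 0.138 [209. 117. 229.]
[173. 128.] 40 [737.  316.7  37.3   9.4 -27.9] 0.13 [86. 45. 28.]
[153. 132.] 153 [724.6 352.4  84.9  43.5 -32.7] 0.143 [99. 49. 29.]
[136. 233.] 152 [481.  390.6  10.4  51.2  -2.2] 0.145 [124.  85.  82.]
[222. 227.] 122 [482.  199.6  25.9  24.8 -11.3] 0.107 [211. 108.  16.]
[277. 233.] 247 [454.2  71.8  32.7  31.7  -3.7] 0.138 [203. 106.  25.]
```

View pics/w1.png

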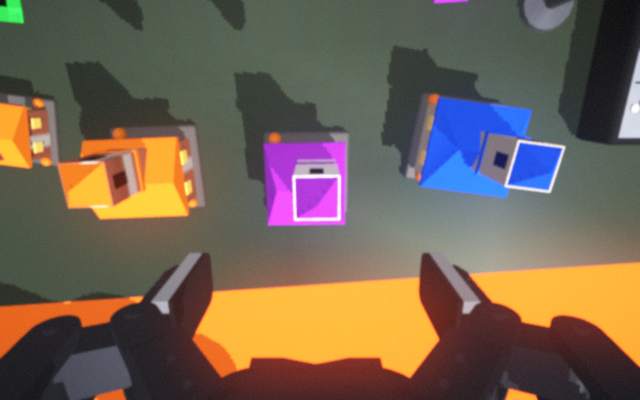

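Emit:
play_rows(series=[{"x": 0.1, "y": 0.1, "z": 4, "wx": 0, "wy": 0, "wz": -0.4, "grip": 1}, {"x": 0.1, "y": 0.1, "z": 8, "wx": 0, "wy": 0, "wz": -0.4, "grip": 1}, {"x": 0.1, "y": 0.1, "z": 11, "wx": 0, "wy": 0, "wz": -0.4, "grip": 1}, {"x": 0.1, "y": 0.1, "z": 12.6, "wx": 0, "wy": 0, "wz": -0.4, "grip": 1}, {"x": 0.1, "y": 0.1, "z": 12.6, "wx": 0, "wy": 0, "wz": -0.4, "grip": 0.45}, {"x": 0.1, "y": 0.1, "z": 12.6, "wx": 0, "wy": 0, "wz": -0.4, "grip": 0.4}, {"x": 0.1, "y": 0.1, "z": 12.6, "wx": 0, "wy": 0, "wz": -0.4, "grip": 0.3}, {"x": 0.1, "y": 0.1, "z": 12.6, "wx": 0, "wy": 0, "wz": -0.4, "grip": 0.2}, {"x": 0.1, "y": 0.1, "z": 12.6, "wx": 0, "wy": 0, "wz": -0.4, "grip": 0.2}])

```text
time_s: 2.62
tool_pos: [0.4346, -0.0862, 0.1003]
tool_rot: [3.141, -0.002, -0.072]
force: [-0.8, 2.0, 6.9]
grip_width: 0.0314
grip_force: 60.4
```

```bash
python3 -c "
from h import *
def tgt(c,off,a):
    a=np.radians(a); return [round(float(v),1) for v in (c[0]+off[0]*np.cos(a)-off[1]*np.sin(a),c[1]+off[0]*np.sin(a)+off[1]*np.cos(a))]
pp=tgt((646.8,-219.8),(8,-10),-1.1); print(pp,tgt((684.2,-74.7),(12,0),5),tgt((684.6,73),(0,-12),-2.4))
z=bot.get_obs()['tool_pos'][2]*1000
go((*pp,z,-1.1))"
```

```text
[654.6, -230.0] [696.2, -73.7] [684.1, 61.0]
t 2.62 pos [434.6 -86.2 100.3] rot [ 1.8e+02 -1.0e-01 -4.1e+00] F [-0.8  2.   6.9] w 0.0314 gf 60.4
(654.6, -230.0, np.float64(100.32762921355184), -1.1) xyz [22.97 12.77  0.05] w [ 0.  -0.1 -3. ]
```

Emit:
play_rows(series=[{"x": 0, "y": 0, "z": -0.1, "wx": 0, "wy": 0, "wz": 0, "grip": 0.2}, {"x": 1.5, "y": 0, "z": -0.1, "wx": 0, "wy": 0, "wz": 0, "grip": 0.2}, {"x": 3.5, "y": 0, "z": -0.1, "wx": 0, "wy": 0, "wz": 0, "grip": 0.2}, {"x": 5.5, "y": 0, "z": -0.1, "wx": 0, "wy": 0, "wz": 0, "grip": 0.2}, {"x": 7.5, "y": 0.4, "z": -0.1, "wx": 0, "wy": 0, "wz": -0.5, "grip": 0.2}, {"x": 9.5, "y": 1.2, "z": -0.1, "wx": 0, "wy": 0, "wz": -1, "grip": 0.2}, {"x": 11.5, "y": 2.5, "z": -0.1, "wx": 0, "wy": 0, "wz": -1.5, "grip": 0.2}, {"x": 13, "y": 4, "z": -0.1, "wx": 0, "wy": 0, "wz": -2, "grip": 0.2}, {"x": 14.5, "y": 5.5, "z": -0.1, "wx": 0, "wy": 0, "wz": -2.5, "grip": 0.2}, {"x": 16, "y": 7, "z": -0.1, "wx": 0, "wy": 0, "wz": -3, "grip": 0.2}])

```text
time_s: 3.88
tool_pos: [0.5882, -0.1668, 0.1004]
tool_rot: [-3.14, 0.001, -0.018]
force: [-3.5, 3.2, 4.4]
grip_width: 0.0313
grip_force: 61.3
```

```bash
python3 -c "
from h import *
z=bot.get_obs()['tool_pos'][2]*1000
go((654.6,-230,z,-1.1))"
```

```text
t 3.88 pos [ 588.2 -166.8  100.4] rot [-1.799e+02  1.000e-01 -1.000e+00] F [-3.5  3.2  4.4] w 0.0313 gf 61.3
(654.6, -230, np.float64(100.3505870357003), -1.1) xyz [ 6.76  6.2  -0.02] w [-0.1  0.1  0.1]
```

Emit:
play_rows(series=[{"x": 1.7, "y": 1.5, "z": 0, "wx": 0, "wy": 0, "wz": 0, "grip": 0.2}, {"x": 3.4, "y": 3, "z": 0, "wx": 0, "wy": 0, "wz": 0, "grip": 0.2}, {"x": 5, "y": 4.6, "z": 0, "wx": 0, "wy": 0, "wz": 0, "grip": 0.2}, {"x": 6.2, "y": 5.7, "z": 0, "wx": 0, "wy": 0, "wz": 0, "grip": 0.2}, {"x": 6.6, "y": 6, "z": 0, "wx": 0, "wy": 0, "wz": 0, "grip": 0.2}, {"x": 6.6, "y": 6, "z": 0, "wx": 0, "wy": 0, "wz": 0, "grip": 0.2}, {"x": 6.6, "y": 6, "z": 0, "wx": 0, "wy": 0, "wz": 0, "grip": 0.2}])

```text
time_s: 4.75
tool_pos: [0.6532, -0.2286, 0.1002]
tool_rot: [3.141, -0.0, -0.019]
force: [0.2, -1.3, 0.5]
grip_width: 0.0314
grip_force: 60.9
```

```bash
python3 -c "
from h import *
z=bot.get_obs()['tool_pos'][2]*1000
go((654.6,-230,z,-1.1))
im,d,k=shot('wrist','w2.png')"
```

```text
t 4.75 pos [ 653.2 -228.6  100.2] rot [180.   -0.   -1.1] F [ 0.2 -1.3  0.5] w 0.0314 gf 60.9
(654.6, -230, np.float64(100.20507173140076), -1.1) xyz [0.15 0.13 0.  ] w [ 0. -0.  0.]
```

View pics/w2.png

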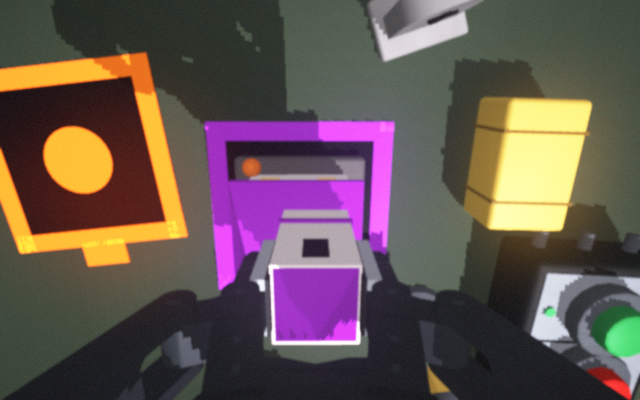

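The cottage sits on the purple pad; base's back corners at (233,157) and (365,157), the pad's outer back corners at (207,122) and (393,122).

```bash
python3 -c "
from h import *
k=K('wrist'); im=cv2.imread('pics/w2.png')[:,:,::-1]
print((ray(k,[207,393],[122,122],0.)*1000).round(1),(ray(k,[233,365],[157,157],.01)*1000).round(1),bot.get_obs()['force'].round(1))"
```

```text
[[ 708.6 -161.6    0. ]
 [ 706.1 -280.5    0. ]] [[ 687.4 -178.6   10. ]
 [ 685.7 -261.6   10. ]] [-0.8  0.6  0.4]
```

Emit:
play_rows(series=[{"x": 0.25, "y": 0.1, "z": 0, "wx": 0, "wy": 0, "wz": 0, "grip": 0.2}, {"x": 0.25, "y": 0.1, "z": 0, "wx": 0, "wy": 0, "wz": 0, "grip": 0.2}, {"x": 0.25, "y": 0.1, "z": 0, "wx": 0, "wy": 0, "wz": 0, "grip": 0.2}, {"x": 0.25, "y": 0.1, "z": 0, "wx": 0, "wy": 0, "wz": 0, "grip": 1}, {"x": 0.25, "y": 0.1, "z": 0, "wx": 0, "wy": 0, "wz": 0, "grip": 1}, {"x": 0.25, "y": 0.1, "z": 0, "wx": 0, "wy": 0, "wz": 0, "grip": 1}, {"x": 0.25, "y": 0.1, "z": -3, "wx": 0, "wy": 0, "wz": 0, "grip": 1}, {"x": 0.25, "y": 0.1, "z": -7, "wx": 0, "wy": 0, "wz": 0, "grip": 1}, {"x": 0.25, "y": 0.1, "z": -12, "wx": 0, "wy": 0, "wz": 0, "grip": 1}, {"x": 0.25, "y": 0.1, "z": -14, "wx": 0, "wy": 0, "wz": 0, "grip": 1}])

```text
time_s: 6.05
tool_pos: [0.6571, -0.2303, 0.2442]
tool_rot: [3.139, -0.005, -0.019]
force: [-0.1, -1.0, 0.7]
grip_width: 0.0856
grip_force: 0.0
```

```bash
python3 -c "
from h import *
im,d,k=shot('wrist'); towers(im,d,k); pads(im,k)
print(); towers(*shot('scene'))
go((454.5,72.3,240,-3),(454.5,72.3,98,-3))"
```

```text
[313. 193.] 2104 [ 654.5 -229.7   32.3   32.7   -1.4] 0.138 [201. 107. 222.]
[395. 279.] 579 [ 564.7 -302.7   24.5   24.8    5. ] 0.096 [112. 114. 125.]
orange [166. 140.] hole [685.5 -73.9  41.6  41.9  41.1] outer [685.3 -74.   47.7  48.2  16.2]
orange [165. 138.] hole [685.5 -73.8  94.7  95.    4.9] outer [685.2 -72.  100.4 103.7   4.8]
orange [165. 140.] hole [678.4 -74.4 135.3 121.8   4.8] outer [677.7 -74.5 139.4 124.1   4.8]
purple [313. 191.] hole [ 626.5 -228.6   51.7   67.3   -1.2] outer [ 639.9 -218.8  122.9  137.5   -1. ]
purple [311. 155.] hole [ 647.8 -218.7   95.2   93.    -1.2] outer [ 639.9 -218.8  122.9  137.5   -1. ]

[295. 122.] 194 [ 443.7 -231.7   36.1   32.5  -13. ] 0.138 [ 88.  79. 103.]
[251. 128.] 44 [ 563.  -301.5   23.    26.7    4.4] 0.098 [80. 72. 70.]
[234. 148.] 218 [ 653.2 -226.7   33.9   32.7   -3.1] 0.138 [117.  86. 116.]
[350. 187.] 261 [454.7  73.3  33.8  34.7  -3.6] 0.138 [127.  71.  39.]
[371. 228.] 105 [481.9 200.6  28.5  25.5 -15.8] 0.107 [155.  87.  44.]
[428. 284.] 48 [479.2 392.6   6.6  45.5  -1.6] 0.144 [114.  82.  78.]
[324. 331.] 269 [714.3 360.7  54.3  68.1  15.8] 0.144 [44. 38. 27.]
[309. 317.] 57 [734.1 315.9  34.4   7.7 -12.5] 0.131 [36. 41. 26.]
t 6.15 pos [ 657.3 -230.4  243.7] rot [179.9  -0.3  -1.1] F [ 0.3 -0.1  0.2] w 0.0853 gf 0.0
(454.5, 72.3, 240, -3) xyz [-20.86 -29.87   0.18] w [ 0.1 -0.3  1.9]
(454.5, 72.3, 98, -3) xyz [-20.94 -29.91  14.38] w [ 0.1 -0.3  1.9]
```

Emit:
play_rows(series=[{"x": -3, "y": -4.3, "z": 0, "wx": 0, "wy": 0, "wz": 0, "grip": 1}, {"x": -6, "y": -8.6, "z": 0, "wx": 0, "wy": 0, "wz": 0, "grip": 1}, {"x": -9, "y": -13, "z": 0, "wx": 0, "wy": 0, "wz": 0, "grip": 1}, {"x": -12, "y": -17.3, "z": 0, "wx": 0, "wy": 0, "wz": 1.9, "grip": 1}, {"x": -15, "y": -21.5, "z": 0, "wx": 0, "wy": 0, "wz": 1.9, "grip": 1}, {"x": -18, "y": -26, "z": 0, "wx": 0, "wy": 0, "wz": 1.9, "grip": 1}, {"x": -20.9, "y": -29.9, "z": 0, "wx": 0, "wy": 0, "wz": 1.9, "grip": 1}, {"x": -20.9, "y": -29.9, "z": 2, "wx": 0, "wy": -0.3, "wz": 1.9, "grip": 1}, {"x": -20.9, "y": -29.9, "z": 2, "wx": 0, "wy": -0.3, "wz": 1.9, "grip": 1}])

```text
time_s: 7.28
tool_pos: [0.4502, 0.0605, 0.2184]
tool_rot: [-3.131, 0.009, -0.035]
force: [0.1, -0.5, 0.4]
grip_width: 0.0855
grip_force: 0.0
```

```bash
python3 -c "
from h import *
im,d,k=shot('wrist'); towers(im,d,k)
go((454.5,72.3,98,-3))"
```

```text
[128. 154.] 1318 [482.6 199.1  25.8  25.2 -12.6] 0.106 [238. 162.  68.]
[299. 191.] 2637 [455.2  71.2  32.5  33.3  -2.4] 0.138 [236. 155.  64.]
t 7.33 pos [451.1  60.2 219.2] rot [-179.4    0.4   -2. ] F [-0.6  0.7 -0.4] w 0.0858 gf 0.0
(454.5, 72.3, 98, -3) xyz [ 0.39 -1.1  12.13] w [-0.6  0.4  1. ]
```

Emit:
play_rows(series=[{"x": 0.45, "y": -1.1, "z": 1, "wx": -0.6, "wy": 0.4, "wz": 0.6, "grip": 1}, {"x": 0.45, "y": -1.1, "z": 1, "wx": -0.6, "wy": 0.4, "wz": 0.6, "grip": 1}])

```text
time_s: 7.58
tool_pos: [0.4565, 0.0603, 0.2097]
tool_rot: [-3.133, -0.001, -0.033]
force: [0.4, -0.7, -0.3]
grip_width: 0.0855
grip_force: 0.0
```

```bash
python3 -c "
from h import *
go((455,71.8,98,-2.6))"
```

```text
t 7.58 pos [456.5  60.3 209.7] rot [-179.5   -0.    -1.9] F [ 0.4 -0.7 -0.3] w 0.0855 gf 0.0
(455, 71.8, 98, -2.6) xyz [-0.2  -1.05 11.18] w [-0.5 -0.   0.7]
```

```bash
python3 -c "
from h import *
print(bot.get_obs()['joint_pos'].round(3),bot.get_obs()['joint_vel'].round(3))"
```

```text
[-0.034  0.19  -0.473  0.906  0.008  3.141] [-0.    -0.008  0.008  0.022  0.     0.   ]
```

Emit:
play_rows(series=[{"x": -0.1, "y": -0.5, "z": 0, "wx": 0, "wy": 0, "wz": 0, "grip": 1}, {"x": -0.1, "y": -1, "z": 0, "wx": 0, "wy": 0, "wz": 0.5, "grip": 1}, {"x": -0.1, "y": -1, "z": 0, "wx": 0, "wy": 0, "wz": 0.5, "grip": 1}, {"x": -0.1, "y": -1, "z": 0, "wx": 0, "wy": 0, "wz": 0.5, "grip": 1}])

```text
time_s: 8.07
tool_pos: [0.4556, 0.0628, 0.2106]
tool_rot: [-3.127, -0.002, -0.032]
force: [0.3, 0.0, -0.8]
grip_width: 0.0854
grip_force: 0.0
```

```bash
python3 -c "
from h import *
go((455,71.8,98,-2.6));print(bot.get_obs()['joint_pos'].round(3))"
```

```text
t 8.07 pos [455.6  62.8 210.6] rot [-1.792e+02 -1.000e-01 -1.800e+00] F [ 0.3  0.  -0.8] w 0.0854 gf 0.0
(455, 71.8, 98, -2.6) xyz [-0.11 -0.73 11.27] w [-0.8 -0.1  0.8]
[-0.033  0.187 -0.475  0.907  0.014  3.141]
```

Emit:
play_rows(series=[{"x": 0, "y": 0, "z": 0, "wx": 0, "wy": 0, "wz": -10, "grip": 1}, {"x": 0, "y": 0, "z": 0, "wx": 0, "wy": 0, "wz": -20, "grip": 1}, {"x": 0, "y": 0, "z": 0, "wx": 0, "wy": 0, "wz": -30, "grip": 1}, {"x": 0, "y": 0, "z": 0, "wx": 0, "wy": 0, "wz": -40, "grip": 1}, {"x": 0, "y": 0, "z": 0, "wx": 0, "wy": 0, "wz": -50, "grip": 1}, {"x": 0, "y": 0, "z": 0, "wx": 0, "wy": 0, "wz": -60, "grip": 1}, {"x": 0, "y": 0, "z": 0, "wx": 0, "wy": 0, "wz": -70, "grip": 1}, {"x": 0, "y": 0, "z": 0, "wx": 0, "wy": 0, "wz": -80, "grip": 1}, {"x": 0, "y": 0, "z": 0, "wx": 0, "wy": 0, "wz": -90, "grip": 1}, {"x": 0, "y": 0, "z": 0, "wx": 0, "wy": 0, "wz": -100, "grip": 1}])

```text
time_s: 9.32
tool_pos: [0.4555, 0.0629, 0.2105]
tool_rot: [3.137, -0.014, 1.719]
force: [-0.6, -0.7, 0.0]
grip_width: 0.0857
grip_force: 0.0
```

Emit:
play_rows(series=[{"x": 0, "y": 0, "z": 0, "wx": 0, "wy": 0, "wz": -10, "grip": 1}, {"x": 0, "y": 0, "z": 0, "wx": 0, "wy": 0, "wz": -20, "grip": 1}, {"x": 0, "y": 0, "z": 0, "wx": 0, "wy": 0, "wz": -30, "grip": 1}, {"x": 0, "y": 0, "z": 0, "wx": 0, "wy": 0, "wz": -40, "grip": 1}, {"x": 0, "y": 0, "z": 0, "wx": 0, "wy": 0, "wz": -50, "grip": 1}, {"x": 0, "y": 0, "z": 0, "wx": 0, "wy": 0, "wz": -60, "grip": 1}, {"x": 0, "y": 0, "z": 0, "wx": 0, "wy": 0, "wz": -70, "grip": 1}, {"x": 0, "y": 0, "z": 0, "wx": 0, "wy": 0, "wz": -79, "grip": 1}, {"x": 0, "y": 0, "z": 0, "wx": 0, "wy": 0, "wz": -79, "grip": 1}])

```text
time_s: 10.45
tool_pos: [0.4555, 0.0629, 0.2105]
tool_rot: [3.127, 0.001, 3.09]
force: [0.4, 0.6, 0.2]
grip_width: 0.0853
grip_force: 0.0
```

```bash
python3 -c "
from h import *
im,d,k=shot('wrist'); towers(im,d,k)
go((455,71.8,98,177.4));print(bot.get_obs()['joint_pos'].round(3))"
```

```text
[328. 197.] 2776 [455.1  71.3  31.9  33.   -2.1] 0.138 [245. 172.  76.]
[496. 216.] 1241 [482.7 199.2  26.5  25.6 -12.9] 0.106 [242. 175.  75.]
t 10.5 pos [455.5  62.9 210.5] rot [1.792e+02 1.000e-01 1.770e+02] F [0.5 0.7 0.3] w 0.0856 gf 0.0
(455, 71.8, 98, 177.4) xyz [ 0.11  0.73 11.26] w [ 0.8  0.1 -0.4]
[-0.033  0.187 -0.475  0.907  0.014  0.019]
```

Emit:
play_rows(series=[{"x": 0.1, "y": 0.85, "z": 2, "wx": 0.8, "wy": 0.1, "wz": -0.2, "grip": 1}, {"x": 0.1, "y": 0.8, "z": 5, "wx": 0.8, "wy": 0.1, "wz": -0.2, "grip": 1}, {"x": 0.1, "y": 0.75, "z": 9, "wx": 0.8, "wy": 0.1, "wz": -0.2, "grip": 1}, {"x": 0.1, "y": 0.7, "z": 11.3, "wx": 0.8, "wy": 0.1, "wz": -0.2, "grip": 1}, {"x": 0.1, "y": 0.7, "z": 11.3, "wx": 0.8, "wy": 0.1, "wz": -0.2, "grip": 0.45}, {"x": 0.1, "y": 0.7, "z": 11.2, "wx": 0.8, "wy": 0.1, "wz": -0.2, "grip": 0.4}, {"x": 0.1, "y": 0.7, "z": 11.1, "wx": 0.8, "wy": 0.1, "wz": -0.2, "grip": 0.3}, {"x": 0.1, "y": 0.7, "z": 11.1, "wx": 0.8, "wy": 0.1, "wz": -0.2, "grip": 0.2}, {"x": 0.1, "y": 0.7, "z": 11.1, "wx": 0.8, "wy": 0.1, "wz": -0.2, "grip": 0.2}])

```text
time_s: 11.62
tool_pos: [0.4562, 0.0717, 0.1009]
tool_rot: [3.141, 0.002, 3.096]
force: [-0.9, 2.4, 7.4]
grip_width: 0.0311
grip_force: 63.0
```

```bash
python3 -c "
from h import *
z=bot.get_obs()['tool_pos'][2]*1000
go((696.7,-73.2,z,185))"
```

```text
t 11.62 pos [456.2  71.7 100.9] rot [1.799e+02 1.000e-01 1.774e+02] F [-0.9  2.4  7.4] w 0.0311 gf 63.0
(696.7, -73.2, np.float64(100.93841709865092), 185) xyz [-24.69 -13.37   0.04] w [ 0.1  0.1 -7.6]
```

Emit:
play_rows(series=[{"x": 0, "y": 0, "z": -0.1, "wx": 0, "wy": 0, "wz": 0, "grip": 0.2}, {"x": -1.5, "y": -0.8, "z": -0.1, "wx": 0, "wy": 0, "wz": -0.5, "grip": 0.2}, {"x": -3.2, "y": -1.7, "z": -0.1, "wx": 0, "wy": 0, "wz": -1, "grip": 0.2}, {"x": -5, "y": -2.7, "z": -0.1, "wx": 0, "wy": 0, "wz": -1.5, "grip": 0.2}, {"x": -6.8, "y": -3.7, "z": -0.1, "wx": 0, "wy": 0, "wz": -2, "grip": 0.2}, {"x": -8.6, "y": -4.7, "z": -0.1, "wx": 0, "wy": 0, "wz": -2.5, "grip": 0.2}, {"x": -10.4, "y": -5.6, "z": -0.1, "wx": 0, "wy": 0, "wz": -3, "grip": 0.2}, {"x": -12.2, "y": -6.6, "z": -0.1, "wx": 0, "wy": 0, "wz": -3.5, "grip": 0.2}, {"x": -14, "y": -7.6, "z": -0.1, "wx": 0, "wy": 0, "wz": -4, "grip": 0.2}, {"x": -15.8, "y": -8.6, "z": -0.1, "wx": 0, "wy": 0, "wz": -4.5, "grip": 0.2}])

```text
time_s: 12.88
tool_pos: [0.6085, -0.0212, 0.101]
tool_rot: [3.139, -0.002, -3.108]
force: [2.3, 0.4, -5.8]
grip_width: 0.0315
grip_force: 61.3
```

```bash
python3 -c "
from h import *
z=bot.get_obs()['tool_pos'][2]*1000
go((697,-73,z,185))"
```

```text
t 12.88 pos [608.5 -21.2 101. ] rot [ 1.799e+02 -1.000e-01 -1.781e+02] F [ 2.3  0.4 -5.8] w 0.0315 gf 61.3
(697, -73, np.float64(101.00294601045343), 185) xyz [-8.67 -5.47 -0.03] w [ 0.1 -0.1 -3.1]
```

Emit:
play_rows(series=[{"x": 0, "y": 0, "z": 0.12, "wx": 0, "wy": 0, "wz": 0, "grip": 0.2}, {"x": -1, "y": -0.6, "z": 0.12, "wx": 0, "wy": 0, "wz": -0.5, "grip": 0.2}, {"x": -2.5, "y": -1.6, "z": 0.12, "wx": 0, "wy": 0, "wz": -1, "grip": 0.2}])

```text
time_s: 13.25
tool_pos: [0.6332, -0.0352, 0.101]
tool_rot: [3.138, -0.002, -3.09]
force: [-6.9, 6.6, 24.9]
grip_width: 0.0313
grip_force: 65.7
```

```bash
python3 -c "
from h import *
z=bot.get_obs()['tool_pos'][2]*1000
go((697,-73,z,185))"
```

```text
t 13.25 pos [633.2 -35.2 101. ] rot [ 1.798e+02 -1.000e-01 -1.771e+02] F [-6.9  6.6 24.9] w 0.0313 gf 65.7
(697, -73, np.float64(101.04533526908106), 185) xyz [-6.17 -4.1  -0.02] w [ 0.2 -0.1 -2.1]
```

Emit:
play_rows(series=[{"x": 0, "y": 0, "z": -0.08, "wx": 0, "wy": 0, "wz": 0, "grip": 0.2}, {"x": -1.5, "y": -1, "z": -0.08, "wx": 0, "wy": 0, "wz": -0.5, "grip": 0.2}, {"x": -3.2, "y": -2.1, "z": -0.08, "wx": 0, "wy": 0, "wz": -1, "grip": 0.2}, {"x": -4.6, "y": -3.1, "z": -0.08, "wx": 0, "wy": 0, "wz": -1.6, "grip": 0.2}, {"x": -5.5, "y": -3.7, "z": -0.08, "wx": 0, "wy": 0, "wz": -2.1, "grip": 0.2}, {"x": -5.8, "y": -3.9, "z": -0.08, "wx": 0, "wy": 0, "wz": -2.1, "grip": 0.2}, {"x": -5.8, "y": -3.9, "z": -0.08, "wx": 0, "wy": 0, "wz": -2.1, "grip": 0.2}])

```text
time_s: 14.12
tool_pos: [0.6939, -0.0719, 0.101]
tool_rot: [3.14, -0.0, -3.054]
force: [-2.6, 3.4, 9.9]
grip_width: 0.0314
grip_force: 63.6
```

```bash
python3 -c "
from h import *
z=bot.get_obs()['tool_pos'][2]*1000
go((697,-73,z,185))
im,d,k=shot('wrist','w3.png')"
```

```text
t 14.12 pos [693.9 -71.9 101. ] rot [ 179.9   -0.  -175. ] F [-2.6  3.4  9.9] w 0.0314 gf 63.6
(697, -73, np.float64(100.99570300698936), 185) xyz [-0.3  -0.14 -0.  ] w [ 0.1 -0.  -0. ]
```

View pics/w3.png

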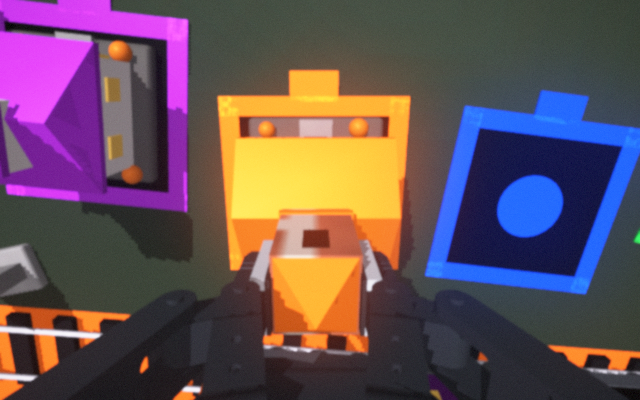

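Orange cottage is on its pad with door (316,127) by the tab (314,83); pad front corners (219,97),(410,97). Measuring the base edge numerically.

```bash
python3 -c "
from h import *
k=K('wrist'); im=cv2.imread('pics/w3.png')
g=im[:,:,0].astype(int)
for u in (255,285,345,375): print(u,list(im[92:124,u].max(1)),)
print(list(im[124,215:260].tolist())); print(list(im[124,375:415].tolist()))
"
```

```text
255 [np.uint8(97), np.uint8(100), np.uint8(122), np.uint8(189), np.uint8(248), np.uint8(255), np.uint8(255), np.uint8(255), np.uint8(255), np.uint8(255), np.uint8(255), np.uint8(255), np.uint8(255), np.uint8(255), np.uint8(255), np.uint8(255), np.uint8(255), np.uint8(255), np.uint8(255), np.uint8(255), np.uint8(255), np.uint8(255), np.uint8(255), np.uint8(253), np.uint8(229), np.uint8(164), np.uint8(148), np.uint8(152), np.uint8(157), np.uint8(156), np.uint8(155), np.uint8(159)]
285 [np.uint8(112), np.uint8(115), np.uint8(131), np.uint8(195), np.uint8(249), np.uint8(255), np.uint8(255), np.uint8(255), np.uint8(255), np.uint8(255), np.uint8(255), np.uint8(255), np.uint8(255), np.uint8(255), np.uint8(255), np.uint8(255), np.uint8(255), np.uint8(255), np.uint8(255), np.uint8(255), np.uint8(255), np.uint8(255), np.uint8(255), np.uint8(253), np.uint8(234), np.uint8(172), np.uint8(156), np.uint8(163), np.uint8(165), np.uint8(167), np.uint8(166), np.uint8(167)]
345 [np.uint8(122), np.uint8(120), np.uint8(140), np.uint8(202), np.uint8(249), np.uint8(255), np.uint8(255), np.uint8(255), np.uin
[... 1483 characters left out ...]
[112, 118, 158], [115, 122, 163], [110, 121, 170], [104, 130, 206]]
[[107, 116, 163], [110, 119, 163], [111, 117, 163], [108, 115, 162], [108, 113, 161], [102, 108, 154], [90, 94, 147], [70, 78, 134], [50, 60, 121], [34, 45, 113], [34, 46, 113], [36, 46, 114], [35, 57, 137], [38, 89, 207], [43, 136, 251], [50, 166, 255], [57, 183, 255], [52, 180, 255], [58, 183, 255], [54, 179, 255], [57, 181, 255], [52, 178, 255], [54, 178, 255], [56, 180, 255], [54, 179, 255], [56, 180, 255], [55, 178, 255], [57, 180, 255], [56, 178, 255], [56, 179, 255], [60, 181, 255], [56, 174, 255], [63, 160, 254], [67, 121, 227], [67, 91, 140], [67, 83, 114], [71, 82, 111], [70, 82, 111], [69, 82, 108], [71, 83, 110]]
```

```bash
python3 -c "
from h import *
k=K('wrist')
print((ray(k,[255,375],[95,95],0.)*1000).round(1),(ray(k,[255,375],[117,117],.01)*1000).round(1),(ray(k,[219,408.5],[124,124],0.)*1000).round(1),(ray(k,[248.5,382],[124,124],.01)*1000).round(1))"
```

```text
[[ 628.4 -116.7    0. ]
 [ 621.9  -41.5    0. ]] [[ 641.1 -114.6   10. ]
 [ 634.8  -41.5   10. ]] [[ 648.3 -139.1    0. ]
 [ 637.8  -17.7    0. ]] [[ 645.7 -118.4   10. ]
 [ 638.6  -36.6   10. ]]
```

Emit:
play_rows(series=[{"x": -0.25, "y": -0.05, "z": -0.02, "wx": 0, "wy": 0, "wz": 0, "grip": 0.2}, {"x": -0.45, "y": -0.1, "z": -0.02, "wx": 0, "wy": 0, "wz": 0, "grip": 0.2}, {"x": -0.45, "y": -0.1, "z": -0.02, "wx": 0, "wy": 0, "wz": 0, "grip": 0.2}, {"x": -0.45, "y": -0.1, "z": -0.02, "wx": 0, "wy": 0, "wz": 0, "grip": 0.2}])

```text
time_s: 14.68
tool_pos: [0.6977, -0.0727, 0.101]
tool_rot: [3.14, -0.002, -3.054]
force: [-4.7, 2.1, 8.8]
grip_width: 0.0315
grip_force: 63.6
```

```bash
python3 -c "
from h import *
z=bot.get_obs()['tool_pos'][2]*1000
go((697,-73,z,185))"
```

```text
t 14.68 pos [697.7 -72.7 101. ] rot [ 1.799e+02 -1.000e-01 -1.750e+02] F [-4.7  2.1  8.8] w 0.0315 gf 63.6
(697, -73, np.float64(101.04416886973023), 185) xyz [ 0.07 -0.02  0.  ] w [ 0.1 -0.1 -0. ]
```

Release, rise, and check from above.

Emit:
play_rows(series=[{"x": 0, "y": 0, "z": 0, "wx": 0, "wy": 0, "wz": 0, "grip": 1}, {"x": 0, "y": 0, "z": 0, "wx": 0, "wy": 0, "wz": 0, "grip": 1}, {"x": 0, "y": 0, "z": 0, "wx": 0, "wy": 0, "wz": 0, "grip": 1}, {"x": 0, "y": 0, "z": -3, "wx": 0, "wy": 0, "wz": 0, "grip": 1}, {"x": 0, "y": 0, "z": -7, "wx": 0, "wy": 0, "wz": 0, "grip": 1}, {"x": 0, "y": 0, "z": -12, "wx": 0, "wy": 0, "wz": 0, "grip": 1}, {"x": 0, "y": 0, "z": -14, "wx": 0, "wy": 0, "wz": 0, "grip": 1}, {"x": 0, "y": 0, "z": -14, "wx": 0, "wy": 0, "wz": 0, "grip": 1}])

```text
time_s: 15.68
tool_pos: [0.7001, -0.0738, 0.2422]
tool_rot: [-3.141, 0.003, -3.055]
force: [-0.3, -1.1, -0.8]
grip_width: 0.0855
grip_force: 0.0
```

```bash
python3 -c "
from h import *
im,d,k=shot('wrist'); towers(im,d,k); pads(im,k)
print(); towers(*shot('scene'))
go((444.3,-232,240,168),(444.3,-232,98,168))"
```

```text
[110. 109.] 3285 [ 654.2 -229.6   34.2   32.7   -0.9] 0.139 [176. 103. 192.]
[318. 181.] 2158 [695.7 -74.   32.8  32.1   5.1] 0.139 [242. 156.  66.]
blue [428. 155.] hole [684.5  46.4  41.8  94.7  -1.3] outer [678.4  74.6 123.4 138.6  -2.3]
orange [315. 168.] hole [708.7 -78.1  40.5  33.6 -31.9] outer [690.  -74.8 161.5 124.6   4.4]
orange [306. 135.] hole [678.3 -75.2 134.1 121.1   4.7] outer [690.  -74.8 161.5 124.6   4.4]
purple [193.  82.] hole [ 647.7 -219.2   94.1   95.6   -0.8] outer [ 640.2 -224.6  132.6  137.3   -1.2]

[295. 122.] 189 [ 444.3 -231.6   36.    32.7  -14.4] 0.138 [ 84.  77. 101.]
[251. 127.] 43 [ 563.3 -300.6   23.8   24.5    7.6] 0.096 [75. 69. 68.]
[232. 149.] 130 [ 660.  -228.3   20.5   36.9    3.7] 0.132 [106.  85. 101.]
[244. 188.] 259 [694.5 -72.2  33.5  35.3   3. ] 0.138 [125.  66.  36.]
[371. 228.] 107 [481.3 200.8  25.8  26.2 -14.5] 0.107 [151.  85.  44.]
[428. 284.] 49 [480.4 392.6   7.2  47.7  -1.8] 0.145 [108.  79.  75.]
[324. 331.] 265 [714.8 360.7  54.   67.9  16.1] 0.145 [43. 41. 30.]
[309. 317.] 55 [733.7 315.1  32.7   8.1 -11.6] 0.131 [36. 49. 29.]
t 15.78 pos [698.5 -73.5 238.9] rot [ 1.799e+02 -1.000e-01 -1.750e+02] F [-0.2 -0.6 -0.6] w 0.0853 gf 0.0
(444.3, -232, 240, 168) xyz [ 26.7  -13.59  -0.08] w [ 0.  -0.1 17. ]
(444.3, -232, 98, 168) xyz [ 26.67 -13.6   14.12] w [ 0.  -0.1 17. ]
```

Emit:
play_rows(series=[{"x": 4, "y": -2, "z": 0, "wx": 0, "wy": 0, "wz": 3, "grip": 1}, {"x": 8, "y": -4, "z": 0, "wx": 0, "wy": 0, "wz": 6, "grip": 1}, {"x": 12, "y": -6, "z": 0, "wx": 0, "wy": 0, "wz": 9, "grip": 1}, {"x": 16, "y": -8.2, "z": 0, "wx": 0, "wy": 0, "wz": 12, "grip": 1}, {"x": 20, "y": -10.2, "z": 0, "wx": 0, "wy": 0, "wz": 15, "grip": 1}, {"x": 24, "y": -12.2, "z": 0, "wx": 0, "wy": 0, "wz": 17, "grip": 1}, {"x": 26.7, "y": -13.6, "z": 0, "wx": 0, "wy": 0, "wz": 17, "grip": 1}, {"x": 26.7, "y": -13.6, "z": 2, "wx": 0, "wy": 0, "wz": 17, "grip": 1}, {"x": 26.7, "y": -13.6, "z": 2, "wx": 0, "wy": 0, "wz": 17, "grip": 1}])

```text
time_s: 16.9
tool_pos: [0.4428, -0.2312, 0.2177]
tool_rot: [3.139, -0.006, 2.931]
force: [0.0, 0.4, 0.6]
grip_width: 0.0859
grip_force: 0.0
```

```bash
python3 -c "
from h import *
im,d,k=shot('wrist'); towers(im,d,k)
go((444.3,-233,99,168))"
```

```text
[313. 200.] 2619 [ 444.3 -234.4   32.4   32.8  -12. ] 0.138 [105. 147. 238.]
[265. 337.] 594 [ 564.1 -302.7   24.3   24.7    7. ] 0.095 [106. 106. 118.]
[531. 398.] 22 [680.2 -79.5   1.9   8.5   3.6] 0.088 [119. 109. 105.]
t 16.95 pos [ 443.7 -231.5  218.7] rot [179.9  -0.2 168. ] F [ 1.3 -1.2  0.1] w 0.0854 gf 0.0
(444.3, -233, 99, 168) xyz [-0.14 -0.16 11.97] w [ 0.1 -0.2 -0. ]
```

Emit:
play_rows(series=[{"x": -0.15, "y": -0.2, "z": 2, "wx": 0, "wy": -0.2, "wz": 0, "grip": 1}, {"x": -0.15, "y": -0.2, "z": 6, "wx": 0, "wy": -0.2, "wz": 0, "grip": 1}, {"x": -0.2, "y": -0.2, "z": 10, "wx": 0, "wy": -0.2, "wz": 0, "grip": 1}, {"x": -0.2, "y": -0.2, "z": 11.9, "wx": 0, "wy": -0.2, "wz": 0, "grip": 1}, {"x": -0.2, "y": -0.2, "z": 11.9, "wx": 0, "wy": -0.2, "wz": 0, "grip": 0.45}, {"x": -0.2, "y": -0.2, "z": 11.8, "wx": 0, "wy": -0.2, "wz": 0, "grip": 0.4}, {"x": -0.2, "y": -0.2, "z": 11.75, "wx": 0, "wy": -0.2, "wz": 0, "grip": 0.3}, {"x": -0.2, "y": -0.2, "z": 11.75, "wx": 0, "wy": -0.2, "wz": 0, "grip": 0.2}, {"x": -0.2, "y": -0.2, "z": 11.75, "wx": 0, "wy": -0.2, "wz": 0, "grip": 0.2}])

```text
time_s: 18.08
tool_pos: [0.4473, -0.2347, 0.1041]
tool_rot: [3.141, 0.006, 2.932]
force: [-0.4, 2.7, 7.7]
grip_width: 0.0313
grip_force: 60.3
```

```bash
python3 -c "
from h import *
z=bot.get_obs()['tool_pos'][2]*1000
go((485,61.4,z,177.6),(684.5,61.4,z,177.6))"
```

```text
t 18.07 pos [ 447.3 -234.7  104.1] rot [180.    0.3 168. ] F [-0.4  2.7  7.7] w 0.0313 gf 60.3
(485, 61.4, np.float64(104.06920843147704), 177.6) xyz [ 2.470e+00  2.975e+01 -1.000e-02] w [-0.   0.3 -9.6]
(684.5, 61.4, np.float64(104.06920843147704), 177.6) xyz [-17.04  33.9    0.1 ] w [-0.   0.3 -9.6]
```

Emit:
play_rows(series=[{"x": 0.1, "y": 1.5, "z": 0, "wx": 0, "wy": 0, "wz": -0.5, "grip": 0.2}, {"x": 0.2, "y": 3.5, "z": 0, "wx": 0, "wy": 0, "wz": -1, "grip": 0.2}, {"x": 0.3, "y": 5.5, "z": 0, "wx": 0, "wy": 0, "wz": -1.5, "grip": 0.2}, {"x": 0.4, "y": 7.5, "z": 0, "wx": 0, "wy": 0, "wz": -2, "grip": 0.2}, {"x": 0.5, "y": 9.5, "z": 0, "wx": 0, "wy": 0, "wz": -2.5, "grip": 0.2}, {"x": 0.6, "y": 11.5, "z": 0, "wx": 0, "wy": 0, "wz": -3, "grip": 0.2}, {"x": 0.7, "y": 13.5, "z": 0, "wx": 0, "wy": 0, "wz": -3.5, "grip": 0.2}])

```text
time_s: 18.95
tool_pos: [0.4684, -0.1014, 0.1039]
tool_rot: [-3.137, 0.005, 2.993]
force: [-0.4, -4.5, 7.1]
grip_width: 0.0311
grip_force: 61.3
```

```bash
python3 -c "
from h import *
z=bot.get_obs()['tool_pos'][2]*1000
go((495,20,z,174),(560,55,z,177),(686.5,61,z,177.6))"
```

```text
t 18.95 pos [ 468.4 -101.4  103.9] rot [-179.8    0.3  171.5] F [-0.4 -4.5  7.1] w 0.0311 gf 61.3
(495, 20, np.float64(103.90096010255726), 174) xyz [-0.84 12.4  -0.05] w [-0.2  0.3 -2.5]
(560, 55, np.float64(103.90096010255726), 177) xyz [-6.75 16.82 -0.04] w [-0.3  0.3 -5.5]
(686.5, 61, np.float64(103.90096010255726), 177.6) xyz [-19.17  19.28   0.02] w [-0.3  0.3 -6.1]
```

Emit:
play_rows(series=[{"x": -0.1, "y": 2, "z": 0, "wx": 0, "wy": 0, "wz": -0.5, "grip": 0.2}, {"x": -0.3, "y": 4, "z": -0.01, "wx": 0, "wy": 0, "wz": -1, "grip": 0.2}, {"x": -0.4, "y": 6, "z": -0.02, "wx": 0, "wy": 0, "wz": -1.5, "grip": 0.2}, {"x": -0.6, "y": 8, "z": -0.03, "wx": 0, "wy": 0, "wz": -2, "grip": 0.2}, {"x": -0.8, "y": 10, "z": -0.04, "wx": 0, "wy": 0, "wz": -2.5, "grip": 0.2}, {"x": -1.2, "y": 12, "z": -0.05, "wx": 0, "wy": 0, "wz": -3, "grip": 0.2}, {"x": -2.3, "y": 13.6, "z": -0.05, "wx": 0, "wy": 0, "wz": -3.5, "grip": 0.2}, {"x": -3.8, "y": 15, "z": -0.05, "wx": 0, "wy": 0, "wz": -4, "grip": 0.2}, {"x": -5.4, "y": 16.2, "z": -0.05, "wx": 0, "wy": 0, "wz": -4.5, "grip": 0.2}])

```text
time_s: 20.08
tool_pos: [0.5437, 0.0521, 0.104]
tool_rot: [-3.14, 0.001, 3.072]
force: [-4.5, -1.5, 10.0]
grip_width: 0.031
grip_force: 61.8
```

```bash
python3 -c "
from h import *
z=bot.get_obs()['tool_pos'][2]*1000
go((600,60,z,177.6),(686.5,61,z,177.6))"
```

```text
t 20.07 pos [543.7  52.1 104. ] rot [-179.9    0.   176. ] F [-4.5 -1.5 10. ] w 0.031 gf 61.8
(600, 60, np.float64(104.0322816989811), 177.6) xyz [-5.56  1.18  0.  ] w [-0.1  0.  -1.6]
(686.5, 61, np.float64(104.0322816989811), 177.6) xyz [-1.418e+01  1.880e+00  1.000e-02] w [-0.1  0.  -1.6]
```

Emit:
play_rows(series=[{"x": -2, "y": 0.4, "z": 0, "wx": 0, "wy": 0, "wz": -0.5, "grip": 0.2}, {"x": -4, "y": 0.8, "z": 0, "wx": 0, "wy": 0, "wz": -1, "grip": 0.2}, {"x": -6, "y": 1.2, "z": 0, "wx": 0, "wy": 0, "wz": -1.6, "grip": 0.2}, {"x": -8, "y": 1.4, "z": 0, "wx": 0, "wy": 0, "wz": -1.6, "grip": 0.2}, {"x": -10, "y": 1.6, "z": 0, "wx": 0, "wy": 0, "wz": -1.6, "grip": 0.2}, {"x": -12, "y": 1.8, "z": 0, "wx": 0, "wy": 0, "wz": -1.6, "grip": 0.2}, {"x": -13.5, "y": 1.9, "z": 0, "wx": 0, "wy": 0, "wz": -1.6, "grip": 0.2}, {"x": -13.8, "y": 1.9, "z": 0, "wx": 0, "wy": 0, "wz": -1.6, "grip": 0.2}, {"x": -13.8, "y": 1.9, "z": 0, "wx": 0, "wy": 0, "wz": -1.6, "grip": 0.2}])

```text
time_s: 21.2
tool_pos: [0.6831, 0.0623, 0.104]
tool_rot: [3.14, 0.002, 3.101]
force: [-1.0, 1.7, 5.2]
grip_width: 0.0311
grip_force: 61.3
```

```bash
python3 -c "
from h import *
z=bot.get_obs()['tool_pos'][2]*1000
go((686.5,61,z,177.6))
im,d,k=shot('wrist','w4.png')"
```

```text
t 21.2 pos [683.1  62.3 104. ] rot [1.799e+02 1.000e-01 1.777e+02] F [-1.   1.7  5.2] w 0.0311 gf 61.3
(686.5, 61, np.float64(104.0479308353535), 177.6) xyz [-0.34 -0.12  0.  ] w [0.1 0.1 0.1]
```

View pics/w4.png

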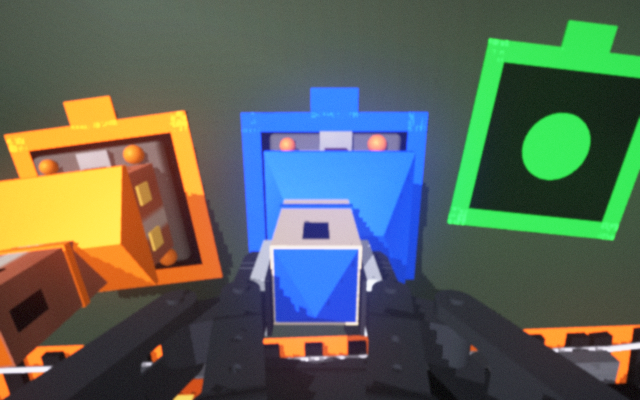

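Blue cottage on its pad, door (336,138) beside the tab (335,98); pad front corners (241,113),(428,113). Getting the edges numerically.

```bash
python3 -c "
from h import *
k=K('wrist'); im=cv2.imread('pics/w4.png')
for u in (275,310,365,395): print(u,[(108+i,*map(int,p)) for i,p in enumerate(im[108:138,u]) if i%1==0 and (i<8 or i>18)])
print([(235+i,*map(int,p)) for i,p in enumerate(im[142,235:282])]); print([(392+i,*map(int,p)) for i,p in enumerate(im[142,392:435])])
"
```

```text
275 [(108, 111, 95, 83), (109, 117, 100, 89), (110, 127, 99, 88), (111, 173, 103, 81), (112, 240, 110, 71), (113, 254, 128, 64), (114, 255, 134, 57), (115, 255, 138, 58), (127, 255, 133, 54), (128, 255, 138, 58), (129, 255, 134, 53), (130, 255, 130, 57), (131, 252, 104, 48), (132, 212, 81, 64), (133, 151, 87, 87), (134, 149, 107, 110), (135, 159, 122, 129), (136, 165, 128, 132), (137, 167, 130, 137)]
310 [(108, 228, 109, 77), (109, 225, 109, 78), (110, 227, 108, 75), (111, 240, 112, 72), (112, 253, 130, 72), (113, 255, 141, 62), (114, 255, 141, 57), (115, 255, 144, 56), (127, 255, 133, 53), (128, 255, 137, 55), (129, 255, 138, 59), (130, 255, 125, 54), (131, 253, 107, 51), (132, 218, 83, 61), (133, 163, 86, 84), (134, 162, 106, 108), (135, 171, 122, 127), (136, 175, 127, 132), (137, 177, 130, 135)]
365 [(108, 129, 98, 84), (109, 131, 98, 84), (110, 148, 98, 81), (111, 206, 108, 79), (112, 250, 120, 72), (113, 255, 130, 62), (114, 255, 135, 56), (115, 255, 137, 59), (127, 255, 138, 58), (128, 255, 135, 56), (129, 255, 136, 57), (130, 254, 118, 52), (131, 245, 95, 51), (132, 192, 73, 5
[... 1692 characters left out ...]
, (401, 123, 52, 49), (402, 119, 42, 41), (403, 114, 35, 31), (404, 120, 40, 36), (405, 147, 44, 36), (406, 225, 73, 41), (407, 253, 109, 50), (408, 255, 127, 52), (409, 255, 132, 54), (410, 255, 130, 54), (411, 255, 132, 51), (412, 255, 133, 52), (413, 255, 131, 48), (414, 255, 132, 55), (415, 255, 131, 51), (416, 255, 130, 54), (417, 255, 131, 53), (418, 255, 127, 50), (419, 255, 129, 48), (420, 255, 131, 51), (421, 255, 130, 51), (422, 255, 129, 49), (423, 255, 128, 51), (424, 254, 123, 54), (425, 246, 115, 64), (426, 187, 99, 72), (427, 129, 93, 74), (428, 116, 89, 72), (429, 117, 93, 75), (430, 118, 93, 78), (431, 118, 92, 78), (432, 115, 89, 75), (433, 114, 91, 76), (434, 114, 93, 77)]
```

```bash
python3 -c "
from h import *
k=K('wrist')
F=ray(k,[275,395],[111.5,111.2],0.)[:,:2]*1000;B=ray(k,[275,395],[133.3,132.9],.01)[:,:2]*1000
S=ray(k,[241.5,426],[142,142],0.)[:,:2]*1000;T=ray(k,[269.5,400],[142,142],.01)[:,:2]*1000
ang=lambda Q:np.degrees(np.arctan2(*-(Q[1]-Q[0])*[1,1]))if 0 else np.degrees(np.arctan2(-(Q[1]-Q[0])[0],(Q[1]-Q[0])[1]))
print('yaws',ang(F),ang(B)); a=np.radians(ang(F)); n=np.array([np.cos(a),np.sin(a)]);t=np.array([-n[1],n[0]])
print('gap',(B.mean(0)-F.mean(0))@n,'want 18; lateral base-pad',(T.mean(0)-S.mean(0))@t,'widths',(S[1]-S[0])@t,(T[1]-T[0])@t,F,B)"
```

```text
yaws -2.292629460204223 -2.250855882469275
gap 12.800846870125142 want 18; lateral base-pad 0.07007116246556835 widths 121.8946584649745 82.50619324937307 [[623.6354689   37.75705815]
 [626.73132378 115.08518418]] [[636.47905494  37.88197962]
 [639.43764314 113.15441533]]
```

Emit:
play_rows(series=[{"x": -0.25, "y": 0, "z": 0, "wx": 0, "wy": 0, "wz": 0, "grip": 0.2}, {"x": -0.5, "y": 0, "z": 0, "wx": 0, "wy": 0, "wz": 0, "grip": 0.2}, {"x": -0.5, "y": 0, "z": 0, "wx": 0, "wy": 0, "wz": 0, "grip": 0.2}, {"x": -0.5, "y": 0, "z": 0, "wx": 0, "wy": 0, "wz": 0, "grip": 0.2}, {"x": -0.5, "y": 0, "z": 0, "wx": 0, "wy": 0, "wz": 0, "grip": 1}, {"x": -0.5, "y": 0, "z": 0, "wx": 0, "wy": 0, "wz": 0, "grip": 1}, {"x": -0.5, "y": 0, "z": 0, "wx": 0, "wy": 0, "wz": 0, "grip": 1}, {"x": -0.5, "y": 0, "z": -4, "wx": 0, "wy": 0, "wz": 0, "grip": 1}, {"x": -0.5, "y": 0, "z": -9, "wx": 0, "wy": 0, "wz": 0, "grip": 1}, {"x": -0.5, "y": 0, "z": -14, "wx": 0, "wy": 0, "wz": 0, "grip": 1}])

```text
time_s: 22.5
tool_pos: [0.6883, 0.0602, 0.245]
tool_rot: [-3.141, 0.002, 3.099]
force: [1.2, 0.6, 0.2]
grip_width: 0.0853
grip_force: 0.0
```

```bash
python3 -c "
from h import *
im,d,k=shot('wrist'); towers(im,d,k); pads(im,k)
print(); im,d,k=shot('scene','s2.png');towers(im,d,k)
P=cloud(d,k)
h=cv2.cvtColor(im,cv2.COLOR_RGB2HSV)
m=((P[...,2]>.02)&(P[...,2]<.25)&(P[...,0]>.4)&(P[...,0]<.62)&(P[...,1]>.36)&(P[...,1]<.44)).astype(np.uint8)
N,l,st,ce=cv2.connectedComponentsWithStats(m)
for i in range(1,N):
  if st[i,4]>10:
    Q=P[l==i]*1000; print(ce[i].round(),st[i],Q.min(0).round(),Q.max(0).round())
    for z0 in range(20,200,15):
        q=Q[(Q[:,2]>=z0)&(Q[:,2]<z0+15)]
        if len(q): print('  z',z0,q.mean(0).round(),q.min(0).round(),q.max(0).round(),len(q))
cv2.imwrite('pics/bar.png',cv2.resize(im[240:340,330:490,::-1],None,fx=5,fy=5,interpolation=2))
go()"
```

```text
[318. 181.] 2119 [684.6  60.8  33.   33.1  -3.7] 0.138 [106. 148. 244.]
[150. 201.] 2762 [695.7 -73.6  33.1  33.7   5.5] 0.138 [216. 136.  64.]
[625. 229.] 226 [739.5 319.4  46.1   9.2 -22.8] 0.123 [58. 34. 28.]
green [471. 117.] hole [654.4 222.   95.2  95.3  -8.6] outer [647.  223.6 123.7 138.1  -8.6]
blue [317. 181.] hole [710.7  60.4  51.6  63.1  -2.5] outer [678.5  75.2 126.3 138.2  -2.5]
blue [326. 120.] hole [646.8  73.   89.9  14.2  -3.6] outer [678.5  75.2 126.3 138.2  -2.5]
orange [224. 157.] hole [683.2 -39.1  96.3  24.7   6.8] outer [681.9 -94.8 143.2 160.8   4.8]
orange [585.  15.] hole [557.  324.3  20.4  19.9   9.2] outer [574.2 329.5  78.   58.3  -2.5]

[233. 148.] 215 [ 653.6 -227.5   39.3   33.1   -2.8] 0.136 [112.  82. 111.]
[244. 188.] 257 [694.3 -72.1  33.7  34.5   3.8] 0.137 [122.  65.  36.]
[272. 222.] 279 [683.8  62.9  34.4  32.7  -1.5] 0.138 [ 74.  76. 114.]
[371. 228.] 110 [481.3 200.3  26.6  25.7 -14.3] 0.107 [146.  83.  44.]
[428. 284.] 46 [479.7 393.    5.8  45.7  -3. ] 0.142 [103.  77.  73.]
[324. 331.] 267 [714.3 361.   54.5  68.2  16.2] 0.145 [44. 40. 
[... 575 characters left out ...]
 [489. 394. 131.] [480. 390. 125.] [499. 395. 137.] 11
  z 140 [499. 395. 147.] [489. 394. 140.] [508. 395. 154.] 12
  z 155 [507. 394. 161.] [498. 390. 155.] [514. 395. 167.] 16
  z 170 [520. 391. 180.] [508. 385. 172.] [527. 395. 185.] 31
  z 185 [519. 390. 186.] [517. 386. 185.] [525. 393. 188.] 9
[385. 318.] [379 308  13  18 121] [576. 373.  22.] [589. 403.  76.]
  z 20 [586. 390.  27.] [582. 387.  22.] [589. 393.  34.] 11
  z 35 [585. 388.  46.] [576. 373.  35.] [588. 403.  50.] 39
  z 50 [584. 388.  55.] [577. 374.  50.] [588. 403.  65.] 46
  z 65 [583. 388.  72.] [578. 374.  66.] [588. 402.  76.] 25
t 22.6 pos [691.8  60.2 251. ] rot [180.    0.8 177.6] F [0.7 0.1 0.2] w 0.0855 gf 0.0
```

View pics/bar.png

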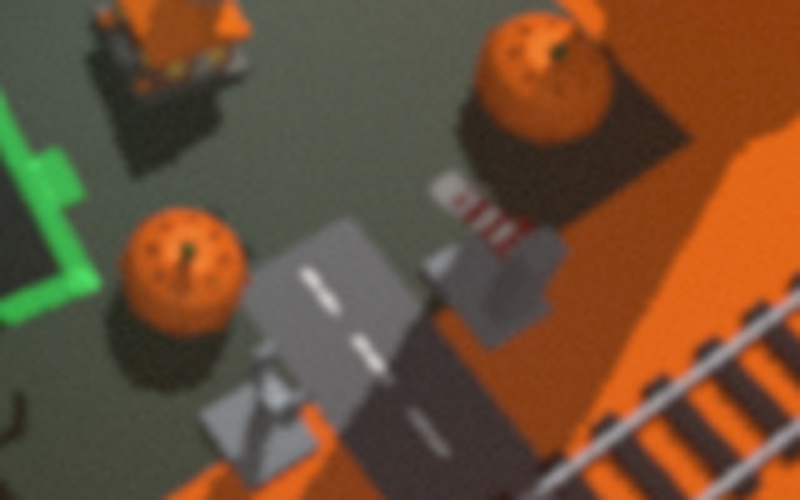

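Picture: barrier raised, its tip near (445,185) in the crop pointing back over the road towards the fork at (275,385); post at (490,280). The robot's cloud gives hinge ≈(447,393,55), arm at ≈61°. Moving there with the fingers shut.

```bash
python3 -c "
from h import *
go((455,391,255,178))"
```

```text
t 22.6 pos [691.8  60.2 251. ] rot [180.    0.8 177.6] F [0.7 0.1 0.2] w 0.0855 gf 0.0
(455, 391, 255, 178) xyz [25.05 32.05 -0.75] w [ 0.   0.8 -0.4]
```

Emit:
play_rows(series=[{"x": 2.5, "y": 3.2, "z": -0.7, "wx": 0, "wy": 0.8, "wz": 0, "grip": 0}, {"x": 6, "y": 7.5, "z": -0.7, "wx": 0, "wy": 0.8, "wz": 0, "grip": 0}, {"x": 9.5, "y": 12, "z": -0.7, "wx": 0, "wy": 0.8, "wz": 0, "grip": 0}, {"x": 13, "y": 16.5, "z": -0.7, "wx": 0, "wy": 0.8, "wz": 0, "grip": 0}, {"x": 16.5, "y": 21, "z": -0.7, "wx": 0, "wy": 0.8, "wz": 0, "grip": 0}, {"x": 20, "y": 25.5, "z": -0.7, "wx": 0, "wy": 0.8, "wz": 0, "grip": 0}, {"x": 23.5, "y": 30, "z": -0.7, "wx": 0, "wy": 0.8, "wz": 0, "grip": 0}, {"x": 25, "y": 32, "z": -0.7, "wx": 0, "wy": 0.8, "wz": 0, "grip": 0}, {"x": 25, "y": 32, "z": -0.7, "wx": 0, "wy": 0.8, "wz": 0, "grip": 0}, {"x": 25, "y": 32, "z": -0.7, "wx": 0, "wy": 0.8, "wz": 0, "grip": 0}])

```text
time_s: 23.85
tool_pos: [0.4526, 0.39, 0.2497]
tool_rot: [-3.141, -0.011, 3.099]
force: [0.8, -0.6, 0.7]
grip_width: -0.0002
grip_force: 0.0
```

```bash
python3 -c "
from h import *
go((455,391,151,178))
im,d,k=shot('wrist','w5.png')
P=cloud(d,k)*1000
m=(P[...,2]>80)&(P[...,2]<192)&(P[...,0]>440)&(P[...,0]<600)&(P[...,1]>360)&(P[...,1]<420)
Q=P[m]
for z0 in range(60,200,15):
        q=Q[(Q[:,2]>=z0)&(Q[:,2]<z0+15)]
        if len(q): print('  z',z0,q.mean(0).round(),q.min(0).round(),q.max(0).round(),len(q))
"
```

```text
t 23.85 pos [452.6 390.  249.7] rot [-180.    -0.6  177.5] F [ 0.8 -0.6  0.7] w -0.0002 gf 0.0
(455, 391, 151, 178) xyz [-0.35  0.12  9.86] w [-0.  -0.6 -0.4]
  z 75 [457. 391.  85.] [453. 387.  80.] [461. 395.  90.] 102
  z 90 [465. 391.  98.] [459. 387.  90.] [470. 395. 105.] 153
  z 105 [474. 391. 113.] [468. 386. 105.] [489. 395. 120.] 180
  z 120 [482. 390. 127.] [477. 386. 120.] [487. 394. 135.] 188
```

View pics/w5.png

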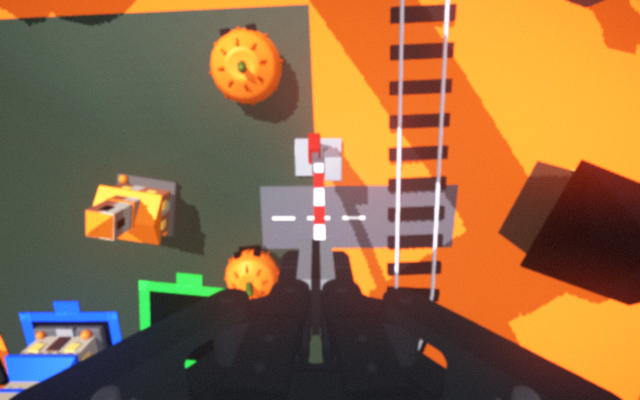

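Emit:
play_rows(series=[{"x": -0.3, "y": 0.1, "z": 4, "wx": 0, "wy": -0.6, "wz": 0, "grip": 0}, {"x": -0.4, "y": 0.1, "z": 8, "wx": 0, "wy": -0.6, "wz": 0, "grip": 0}, {"x": -0.8, "y": 0.1, "z": 9.9, "wx": 0, "wy": -0.6, "wz": 0, "grip": 0}, {"x": -1.6, "y": 0.1, "z": 9.9, "wx": 0, "wy": -0.6, "wz": 0, "grip": 0}, {"x": -2.4, "y": 0.1, "z": 10, "wx": 0, "wy": -0.6, "wz": 0, "grip": 0}, {"x": -3.4, "y": 0.1, "z": 10.5, "wx": 0, "wy": -0.6, "wz": 0, "grip": 0}, {"x": -4.4, "y": 0.1, "z": 11.3, "wx": 0, "wy": -0.6, "wz": 0, "grip": 0}, {"x": -5.2, "y": 0.1, "z": 12.2, "wx": 0, "wy": -0.6, "wz": 0, "grip": 0}, {"x": -6, "y": 0.1, "z": 13.1, "wx": 0, "wy": -0.6, "wz": 0, "grip": 0}])

```text
time_s: 25.02
tool_pos: [0.5113, 0.3891, 0.1177]
tool_rot: [3.142, -0.001, 3.099]
force: [-0.2, 0.2, -0.6]
grip_width: -0.0002
grip_force: 0.3
```

```bash
python3 -c "
from h import *
go((521,391,98,178),(526,391,75,178),(526,391,73,178))
im,d,k=shot('scene')
P=cloud(d,k)*1000
m=(P[...,2]>60)&(P[...,2]<192)&(P[...,0]>445)&(P[...,0]<600)&(P[...,1]>375)&(P[...,1]<403)
h=cv2.cvtColor(im,cv2.COLOR_RGB2HSV)
Q=P[m]
for x0 in range(450,600,15):
        q=Q[(Q[:,0]>=x0)&(Q[:,0]<x0+15)]
        if len(q): print(x0,q.min(0).round(),q.max(0).round(),len(q))
"
```

```text
t 25.02 pos [511.3 389.1 117.7] rot [180.   -0.  177.6] F [-0.2  0.2 -0.6] w -0.0002 gf 0.3
(521, 391, 98, 178) xyz [-0.97  0.23  1.97] w [ 0.  -0.  -0.4]
(526, 391, 75, 178) xyz [-1.47  0.25  4.27] w [ 0.  -0.  -0.4]
(526, 391, 73, 178) xyz [-1.47  0.25  4.47] w [ 0.  -0.  -0.4]
480 [484. 395.  72.] [495. 395.  85.] 3
495 [496. 382.  81.] [510. 402. 154.] 7
510 [510. 375.  88.] [525. 403. 189.] 181
525 [525. 375.  97.] [540. 403. 192.] 86
540 [540. 385. 105.] [555. 394. 124.] 31
555 [555. 384. 111.] [570. 393. 133.] 32
570 [571. 375.  60.] [585. 402. 135.] 44
585 [585. 376.  61.] [588. 402.  75.] 12
```

Working: the arm is at about 30°. Continue down.

Emit:
play_rows(series=[{"x": -0.5, "y": 0.1, "z": 1, "wx": 0, "wy": 0, "wz": 0, "grip": 0}, {"x": -1, "y": 0.1, "z": 2, "wx": 0, "wy": 0, "wz": 0, "grip": 0}, {"x": -1.3, "y": 0.1, "z": 3, "wx": 0, "wy": 0, "wz": 0, "grip": 0}, {"x": -1.5, "y": 0.1, "z": 3.8, "wx": 0, "wy": 0, "wz": 0, "grip": 0}, {"x": -1.5, "y": 0.1, "z": 4.2, "wx": 0, "wy": 0, "wz": 0, "grip": 0}, {"x": -1.5, "y": 0.1, "z": 4.3, "wx": 0, "wy": 0, "wz": 0, "grip": 0}, {"x": -1.5, "y": 0.1, "z": 4.3, "wx": 0, "wy": 0, "wz": 0, "grip": 0}])

```text
time_s: 25.95
tool_pos: [0.5258, 0.3895, 0.0756]
tool_rot: [3.142, -0.0, 3.099]
force: [0.5, 1.4, -0.1]
grip_width: 0.0
grip_force: 0.0
```

```bash
cat >> h.py <<'E'
def bar(cam='scene'):
    im,d,k=shot(cam); P=cloud(d,k)*1000
    m=(P[...,2]>45)&(P[...,2]<192)&(P[...,0]>445)&(P[...,0]<625)&(P[...,1]>375)&(P[...,1]<403)
    Q=P[m]
    for x0 in range(450,620,15):
        q=Q[(Q[:,0]>=x0)&(Q[:,0]<x0+15)]
        if len(q): print(x0,q.min(0).round(),q.max(0).round(),len(q))
E
python3 -c "
from h import *
go();bar()
"
```

```text
t 25.95 pos [525.8 389.5  75.6] rot [180.   -0.  177.6] F [ 0.5  1.4 -0.1] w 0.0 gf 0.0
450 [451. 400.  64.] [456. 403.  75.] 6
510 [521. 384.  72.] [525. 402. 112.] 3
525 [527. 375.  47.] [540. 403. 143.] 151
540 [540. 375.  50.] [555. 403. 167.] 92
555 [555. 384.  52.] [570. 393.  65.] 34
570 [570. 375.  48.] [585. 402.  72.] 70
585 [585. 376.  47.] [595. 402.  73.] 55
```

Emit:
play_rows(series=[{"x": 0, "y": 0, "z": 0.1, "wx": 0, "wy": 0, "wz": 0, "grip": 0}, {"x": 0, "y": 0, "z": 0.2, "wx": 0, "wy": 0, "wz": 0, "grip": 0}, {"x": 0, "y": 0, "z": 0.2, "wx": 0, "wy": 0, "wz": 0, "grip": 0}])

```text
time_s: 26.38
tool_pos: [0.5261, 0.3897, 0.0749]
tool_rot: [3.141, 0.001, 3.099]
force: [-3.4, -1.4, 8.1]
grip_width: -0.0
grip_force: 3.8
```

Emit:
play_rows(series=[{"x": 0, "y": 0, "z": 0.1, "wx": 0, "wy": 0, "wz": 0, "grip": 0}, {"x": 0, "y": 0, "z": 0.1, "wx": 0, "wy": 0, "wz": 0, "grip": 0}])

```text
time_s: 26.62
tool_pos: [0.5261, 0.3898, 0.0748]
tool_rot: [3.141, 0.001, 3.099]
force: [-4.4, -2.7, 12.5]
grip_width: -0.0002
grip_force: 6.4
```

Emit:
play_rows(series=[{"x": 0, "y": 0, "z": -1, "wx": 0, "wy": 0, "wz": 0, "grip": 0}, {"x": 0, "y": 0, "z": -5, "wx": 0, "wy": 0, "wz": 0, "grip": 0}, {"x": 0, "y": 0, "z": -10, "wx": 0, "wy": 0, "wz": 0, "grip": 0}, {"x": 0, "y": 0, "z": -15, "wx": 0, "wy": 0, "wz": 0, "grip": 0}])

```text
time_s: 27.12
tool_pos: [0.5257, 0.3894, 0.224]
tool_rot: [-3.141, -0.001, 3.099]
force: [0.8, 0.7, -0.0]
grip_width: -0.0001
grip_force: 0.0
```

```bash
cat >> h.py <<'E'
def buttons(im,d,k):
    P=cloud(d,k); h=cv2.cvtColor(im,cv2.COLOR_RGB2HSV)
    reg=(P[...,2]>.054)&(P[...,2]<.068)&(P[...,1]<-.34)&(P[...,1]>-.47)&(P[...,0]>.4)&(P[...,0]<.75)
    for c,(lo,hi) in dict(white=((0,0,120),(180,60,255)),yellow=((22,110,60),(34,255,255)),red=((0,110,60),(8,255,255)),red2=((170,110,60),(180,255,255)),green=((45,90,40),(85,255,255))).items():
        m=cv2.inRange(h,lo,hi)&(reg*255).astype(np.uint8)
        N,l,st,ce=cv2.connectedComponentsWithStats(m)
        if N>1:
            i=1+st[1:,4].argmax(); v,u=np.nonzero(l==i)
            (cc,r)=cv2.minEnclosingCircle(np.stack([u,v],-1).astype(np.float32)); Q=P[l==i]
            print(c,st[i,4],(ray(k,cc[0],cc[1],.063)[0]*1000).round(1),'r',round(r,1),'cloud mean',(Q.mean(0)*1000).round(1))
E
python3 -c "
from h import *
bar();bar('top')
for n in('top','scene'):
    z=np.load(n+'0.npz'); buttons(z['im'],z['d'],K(n))
go((570,-400,225,180))
"
```

```text
450 [450. 387.  47.] [465. 403.  74.] 50
465 [466. 387.  50.] [480. 396.  64.] 33
480 [480. 387.  50.] [495. 395.  66.] 28
495 [495. 386.  47.] [510. 395.  65.] 32
510 [510. 386.  51.] [525. 395.  64.] 33
525 [526. 386.  52.] [540. 394.  65.] 30
540 [541. 385.  51.] [554. 394.  64.] 34
555 [555. 384.  51.] [570. 393.  64.] 33
570 [570. 375.  47.] [585. 402.  73.] 69
585 [585. 376.  47.] [595. 402.  72.] 57
450 [450. 386.  49.] [465. 402.  74.] 53
465 [465. 385.  48.] [480. 396.  63.] 37
480 [482. 386.  50.] [495. 395.  66.] 33
495 [496. 385.  50.] [510. 395.  65.] 36
510 [510. 384.  50.] [524. 395.  64.] 31
525 [525. 384.  47.] [539. 393.  64.] 33
540 [540. 383.  50.] [554. 392.  64.] 36
555 [555. 383.  52.] [570. 393.  67.] 32
570 [571. 375.  47.] [585. 402.  73.] 59
585 [585. 376.  50.] [595. 399.  73.] 26
white 89 [ 468.8 -391.    63. ] r 6.6 cloud mean [ 466.8 -390.1   64.7]
yellow 91 [ 508.5 -392.1   63. ] r 5.9 cloud mean [ 507.6 -390.7   64.7]
red 80 [ 551.  -395.3   63. ] r 6.0 cloud mean [ 549.4 -394.1   64.7]
red2 1 [ 559.1 -383.9   63. ] r 0.0 cloud mean [ 561.  -387.1   55.5]
green 75 [ 592.1 -399.2   63. ] r 5.5 cloud mean [ 590.7 -398.1   65.4]
white 27 [ 468.1 -393.    63. ] r 4.0 cloud mean [ 469.1 -387.5   65.5]
yellow 29 [ 508.2 -395.5   63. ] r 4.0 cloud mean [ 511.4 -389.4   63.9]
red 36 [ 552.5 -395.    63. ] r 4.1 cloud mean [ 553.7 -391.    64.2]
green 19 [ 593.6 -399.2   63. ] r 3.4 cloud mean [ 597.8 -392.6   64.8]
t 27.23 pos [528.9 391.3 229.6] rot [179.6   0.5 177.6] F [0.6 0.4 0.4] w -0.0001 gf 0.0
(570, -400, 225, 180) xyz [-7.440e+00 -7.889e+01  5.000e-02] w [ 0.3  0.5 -2.4]
```

Emit:
play_rows(series=[{"x": 0, "y": -3, "z": 0, "wx": 0, "wy": 0, "wz": 0, "grip": 0}, {"x": 0, "y": -8, "z": 0, "wx": 0, "wy": 0, "wz": 0, "grip": 0}, {"x": 0, "y": -13, "z": 0, "wx": 0, "wy": 0, "wz": 0, "grip": 0}, {"x": 0, "y": -18, "z": 0, "wx": 0, "wy": 0, "wz": 0, "grip": 0}, {"x": 0, "y": -23, "z": 0, "wx": 0, "wy": 0, "wz": 0, "grip": 0}, {"x": 0, "y": -28, "z": 0, "wx": 0, "wy": 0, "wz": 0, "grip": 0}, {"x": 0, "y": -33, "z": 0, "wx": 0, "wy": 0, "wz": 0, "grip": 0}, {"x": 0, "y": -38, "z": 0, "wx": 0, "wy": 0, "wz": 0, "grip": 0}, {"x": 0, "y": -43, "z": 0, "wx": 0, "wy": 0, "wz": 0, "grip": 0}, {"x": 0, "y": -48, "z": 0, "wx": 0, "wy": 0, "wz": 0, "grip": 0}])

```text
time_s: 28.48
tool_pos: [0.5052, -0.0916, 0.2223]
tool_rot: [3.142, -0.0, 3.099]
force: [0.0, 0.4, -0.2]
grip_width: 0.0001
grip_force: 0.0
```

```bash
python3 -c "
from h import *
go((520,-394,220,178))
"
```

```text
t 28.48 pos [505.2 -91.6 222.3] rot [180.   -0.  177.6] F [ 0.   0.4 -0.2] w 0.0001 gf 0.0
(520, -394, 220, 178) xyz [ -2.76 -30.15   0.23] w [ 0.  -0.  -0.4]
```

Emit:
play_rows(series=[{"x": -1, "y": -4, "z": 0, "wx": 0, "wy": 0, "wz": 0, "grip": 0}, {"x": -2, "y": -9, "z": 0, "wx": 0, "wy": 0, "wz": 0, "grip": 0}, {"x": -4, "y": -14, "z": 0, "wx": 0, "wy": 0, "wz": 0, "grip": 0}, {"x": -6, "y": -19, "z": 0, "wx": 0, "wy": 0, "wz": 0, "grip": 0}, {"x": -7.5, "y": -24, "z": 0, "wx": 0, "wy": 0, "wz": 0, "grip": 0}, {"x": -8.5, "y": -28, "z": 0, "wx": 0, "wy": 0, "wz": 0, "grip": 0}, {"x": -8.5, "y": -29.9, "z": 0, "wx": 0, "wy": 0, "wz": 0, "grip": 0}, {"x": -8.5, "y": -29.9, "z": 0, "wx": 0, "wy": 0, "wz": 0, "grip": 0}, {"x": -8.5, "y": -29.9, "z": 0, "wx": 0, "wy": 0, "wz": 0, "grip": 0}])

```text
time_s: 29.6
tool_pos: [0.5777, -0.3909, 0.2224]
tool_rot: [3.141, -0.001, 3.1]
force: [0.3, 0.4, -0.1]
grip_width: 0.0
grip_force: 0.0
```

```bash
python3 -c "
from h import *
buttons(*shot('wrist','w6.png')); 
im,d,k=shot('top','t6.png'); towers(im,d,k); pads(im,k)
go((467.5,-391.5,100,178))
"
```

```text
white 5114 [ 523.2 -396.3   63. ] r 104.2 cloud mean [ 509.9 -395.2   58.7]
yellow 982 [ 509.8 -393.8   63. ] r 18.4 cloud mean [ 509.7 -393.9   66.2]
red 875 [ 551.4 -397.    63. ] r 17.3 cloud mean [ 550.8 -396.9   66.1]
red2 5 [ 549.  -410.7   63. ] r 2.0 cloud mean [ 549.8 -411.1   57.6]
green 802 [ 592.9 -400.5   63. ] r 16.5 cloud mean [ 592.1 -400.4   65.9]
[330. 132.] 247 [694.9 -73.4  33.8  32.5   3.7] 0.138 [188. 102.  36.]
[173. 128.] 38 [733.6 311.8  27.8   7.1 -15.9] 0.131 [79. 40. 26.]
[153. 132.] 153 [724.  351.6  83.2  43.6 -32.9] 0.144 [97. 48. 28.]
[276. 140.] 248 [682.9  60.7  31.4  33.   -2.7] 0.14 [ 68.  70. 124.]
[396. 143.] 252 [ 653.  -229.4   33.1   34.1   -2. ] 0.138 [153.  88. 164.]
[222. 227.] 119 [482.3 199.8  25.1  24.5 -12. ] 0.105 [182.  90.  17.]
green [220. 170.] hole [653.9 223.3 100.4 100.6  -8.6] outer [646.  224.  122.2 137.   -8.5]
blue [280. 160.] hole [684.9  75.3  97.8  98.   -1.4] outer [679.9  75.4 123.6 143.3  -2.1]
t 29.7 pos [ 578.  -390.7  222.8] rot [180.   -0.  177.7] F [0.6 0.5 1. ] w 0.0 gf 0.0
(467.5, -391.5, 100, 178) xyz [11.03 -0.53 12.29] w [ 0.  -0.  -0.3]
```

View pics/w6.png

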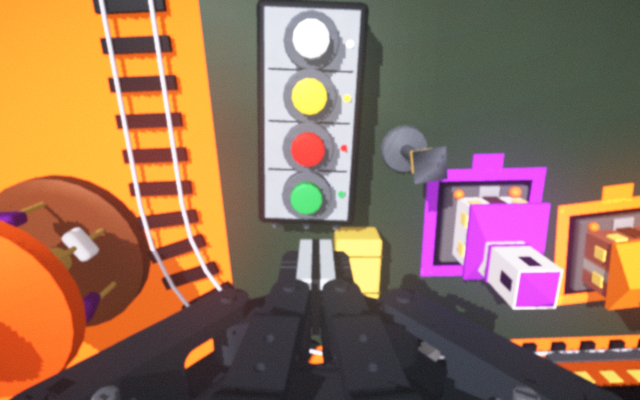

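View pics/t6.png

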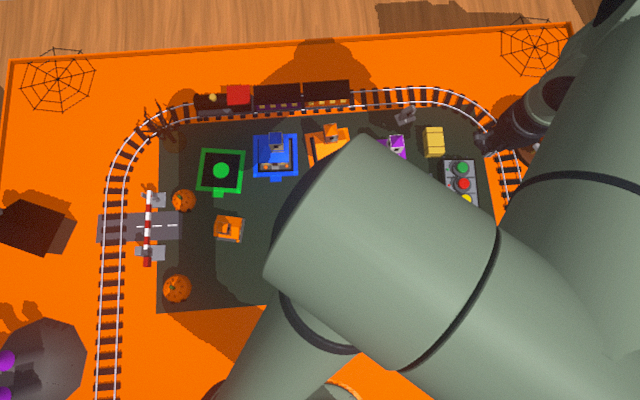

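The wrist view shows the buttons at (311,39), (310,96), (308,149), (307,199); top view shows barrier level and cottages on pads.

Emit:
play_rows(series=[{"x": 4, "y": -0.2, "z": 0, "wx": 0, "wy": 0, "wz": 0, "grip": 0}, {"x": 8, "y": -0.4, "z": 3, "wx": 0, "wy": 0, "wz": 0, "grip": 0}, {"x": 11, "y": -0.5, "z": 8, "wx": 0, "wy": 0, "wz": 0, "grip": 0}, {"x": 11, "y": -0.5, "z": 12, "wx": 0, "wy": 0, "wz": 0, "grip": 0}, {"x": 11, "y": -0.5, "z": 13.7, "wx": 0, "wy": 0, "wz": 0, "grip": 0}, {"x": 11, "y": -0.5, "z": 13.7, "wx": 0, "wy": 0, "wz": 0, "grip": 0}])

```text
time_s: 30.45
tool_pos: [0.4679, -0.3919, 0.0852]
tool_rot: [3.141, -0.001, 3.1]
force: [-0.6, 0.1, 0.5]
grip_width: -0.0001
grip_force: 0.0
```

```bash
python3 -c "
from h import *
go((468,-390.8,71,177.7))
"
```

```text
t 30.45 pos [ 467.9 -391.9   85.2] rot [ 1.799e+02 -1.000e-01  1.776e+02] F [-0.6  0.1  0.5] w -0.0001 gf 0.0
(468, -390.8, 71, 177.7) xyz [-0.01  0.11  1.42] w [ 0.1 -0.1 -0.1]
```

Emit:
play_rows(series=[{"x": 0, "y": 0.1, "z": 0.7, "wx": 0, "wy": 0, "wz": 0, "grip": 0}, {"x": 0, "y": 0.1, "z": 1.1, "wx": 0, "wy": 0, "wz": 0, "grip": 0}, {"x": 0, "y": 0.1, "z": 1.4, "wx": 0, "wy": 0, "wz": 0, "grip": 0}, {"x": 0, "y": 0.1, "z": 1.5, "wx": 0, "wy": 0, "wz": 0, "grip": 0}, {"x": 0, "y": 0.1, "z": 1.5, "wx": 0, "wy": 0, "wz": 0, "grip": 0}])

```text
time_s: 31.08
tool_pos: [0.4695, -0.3929, 0.0748]
tool_rot: [-3.138, 0.004, 3.1]
force: [-1.7, 4.7, 22.7]
grip_width: 0.0001
grip_force: 11.3
```

```bash
python3 -c "
from h import *
go()
im,d,k=shot('wrist'); P=cloud(d,k)*1000
cv2.imwrite('pics/w7.png',cv2.resize(im[150:400,200:440,::-1],None,fx=2.4,fy=2.4))
for (x,y) in ((509.7,-393.9),(551,-397),(592.5,-400.4)):
    r=np.hypot(P[...,0]-x,P[...,1]-y)
    for a,b in ((0,10),(10,13),(15,17),(18,20),(22,24)):
        q=P[(r>=a)&(r<b)&(P[...,2]<90)&(P[...,2]>30)]
        if len(q): print((x,y),a,b,len(q),np.percentile(q[:,2],[10,50,90]).round(1))
q=P[(abs(P[...,1]+380)<15)&(P[...,0]<420)&(P[...,0]>380)]; print('board',len(q),np.median(q[:,2]) if len(q) else 0)
"
```

```text
t 31.07 pos [ 469.5 -392.9   74.8] rot [-179.8    0.2  177.6] F [-1.7  4.7 22.7] w 0.0001 gf 11.3
(509.7, -393.9) 0 10 286 [66.  66.7 67.4]
(509.7, -393.9) 10 13 52 [66.  66.6 67.2]
board 5056 0.4715285200938002
```

View pics/w7.png

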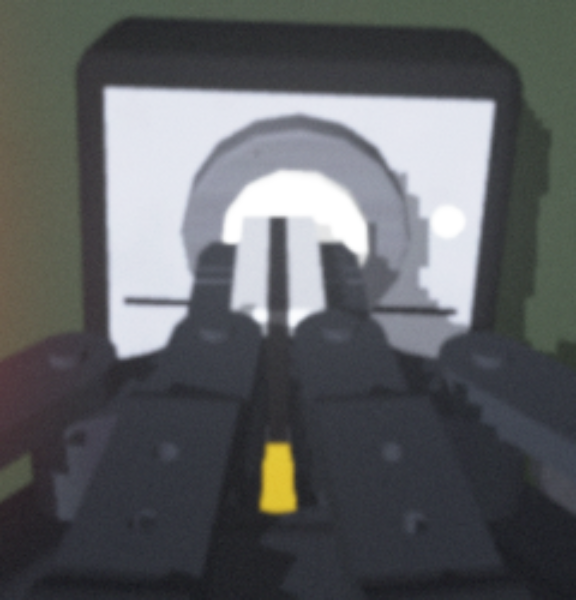

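```bash
python3 -c "
from h import *
im,d,k=shot('wrist'); P=cloud(d,k)*1000
for n,cu,cv_ in (('white',260,190),('white',300,190),('white',350,215),('collar',290,145),('collar',215,210),('collar',390,200),('box',140,130),('box',440,130),('yellow',278,480)):
    u,v=int(200+cu/2.4),int(150+cv_/2.4); print(n,np.median(P[v-2:v+3,u-2:u+3].reshape(-1,3),0).round(1),im[v,u])
"
```

```text
white [ 456.6 -396.9   59.4] [255 255 255]
white [ 456.6 -389.5   60.3] [255 255 255]
white [ 461.6 -380.9   60. ] [255 255 255]
collar [ 449.  -391.3   56.9] [144 148 162]
collar [ 461.3 -405.8   56.5] [144 146 161]
collar [ 460.7 -372.9   56.9] [147 148 165]
box [ 448.9 -420.4   44.6] [228 230 239]
box [ 451.1 -361.5   45. ] [227 231 239]
yellow [ 513.9 -396.3   66.9] [224 192  54]
```

White is pressed about 7 mm below yellow, i.e. fully down. Next yellow.

Emit:
play_rows(series=[{"x": 0, "y": 0, "z": -1, "wx": 0, "wy": 0, "wz": 0, "grip": 0}, {"x": 0, "y": 0, "z": -2.2, "wx": 0, "wy": 0, "wz": 0, "grip": 0}, {"x": -2.1, "y": -0.1, "z": -2.2, "wx": 0, "wy": 0, "wz": 0, "grip": 0}, {"x": -4.2, "y": -0.1, "z": -2.2, "wx": 0, "wy": 0, "wz": 0, "grip": 0}, {"x": -4.2, "y": -0.1, "z": -2, "wx": 0, "wy": 0, "wz": 0, "grip": 0}, {"x": -4.2, "y": -0.1, "z": -1, "wx": 0, "wy": 0, "wz": 0, "grip": 0}, {"x": -4.2, "y": -0.1, "z": -0.3, "wx": 0, "wy": 0, "wz": 0, "grip": 0}, {"x": -4.2, "y": -0.1, "z": 0, "wx": 0, "wy": 0, "wz": 0, "grip": 0}, {"x": -4.2, "y": -0.1, "z": 0, "wx": 0, "wy": 0, "wz": 0, "grip": 0}])

```text
time_s: 32.3
tool_pos: [0.5092, -0.3946, 0.0747]
tool_rot: [-3.14, 0.001, 3.099]
force: [-7.1, 7.2, 29.4]
grip_width: 0.0001
grip_force: 14.7
```

Emit:
play_rows(series=[{"x": 0, "y": 0, "z": -1, "wx": 0, "wy": 0, "wz": 0, "grip": 0}, {"x": 0, "y": 0, "z": -2.2, "wx": 0, "wy": 0, "wz": 0, "grip": 0}, {"x": -2.1, "y": -0.15, "z": -2.2, "wx": 0, "wy": 0, "wz": 0, "grip": 0}, {"x": -4.2, "y": -0.15, "z": -2.2, "wx": 0, "wy": 0, "wz": 0, "grip": 0}, {"x": -4.2, "y": -0.15, "z": -2.2, "wx": 0, "wy": 0, "wz": 0, "grip": 0}, {"x": -4.2, "y": -0.15, "z": -2, "wx": 0, "wy": 0, "wz": 0, "grip": 0}])

```text
time_s: 33.05
tool_pos: [0.5506, -0.3976, 0.0898]
tool_rot: [3.141, -0.002, 3.099]
force: [-0.3, 0.1, -0.1]
grip_width: -0.0004
grip_force: 0.0
```

```bash
python3 -c "
from h import *
go((551,-397,90,177.6))
"
```

```text
t 33.05 pos [ 550.6 -397.6   89.8] rot [ 1.800e+02 -1.000e-01  1.776e+02] F [-0.3  0.1 -0.1] w -0.0004 gf 0.0
(551, -397, 90, 177.6) xyz [-0.04  0.06 -0.02] w [ 0.  -0.1 -0. ]
```

Well centred over red. Press it, then go on to green.

Emit:
play_rows(series=[{"x": 0, "y": 0.05, "z": 0.8, "wx": 0, "wy": 0, "wz": 0, "grip": 0}, {"x": 0, "y": 0.05, "z": 1.4, "wx": 0, "wy": 0, "wz": 0, "grip": 0}, {"x": 0, "y": 0.05, "z": 1.8, "wx": 0, "wy": 0, "wz": 0, "grip": 0}, {"x": 0, "y": 0.05, "z": 1.9, "wx": 0, "wy": 0, "wz": 0, "grip": 0}, {"x": 0, "y": 0.05, "z": 1.9, "wx": 0, "wy": 0, "wz": 0, "grip": 0}])

```text
time_s: 33.67
tool_pos: [0.5509, -0.3974, 0.0748]
tool_rot: [-3.14, -0.001, 3.099]
force: [-8.1, 5.3, 22.3]
grip_width: -0.0
grip_force: 10.9
```

Emit:
play_rows(series=[{"x": 0, "y": 0, "z": -1, "wx": 0, "wy": 0, "wz": 0, "grip": 0}, {"x": 0, "y": 0, "z": -2.2, "wx": 0, "wy": 0, "wz": 0, "grip": 0}, {"x": -2.1, "y": -0.15, "z": -2.2, "wx": 0, "wy": 0, "wz": 0, "grip": 0}, {"x": -4.2, "y": -0.15, "z": -2.2, "wx": 0, "wy": 0, "wz": 0, "grip": 0}, {"x": -4.2, "y": -0.15, "z": -2.2, "wx": 0, "wy": 0, "wz": 0, "grip": 0}, {"x": -4.2, "y": -0.15, "z": -2, "wx": 0, "wy": 0, "wz": 0, "grip": 0}])

```text
time_s: 34.42
tool_pos: [0.5928, -0.4004, 0.091]
tool_rot: [3.141, -0.001, 3.099]
force: [-0.3, 0.8, 0.4]
grip_width: 0.0
grip_force: 0.0
```

```bash
python3 -c "
from h import *
go((592.5,-400.4,90,177.6))
towers(*shot('scene'))
"
```

```text
t 34.42 pos [ 592.8 -400.4   91. ] rot [ 1.800e+02 -1.000e-01  1.776e+02] F [-0.3  0.8  0.4] w 0.0 gf 0.0
(592.5, -400.4, 90, 177.6) xyz [ 0.03 -0.    0.1 ] w [ 0.  -0.1 -0. ]
[228. 109.] 95 [ 595.1 -390.9   70.7   27.7   -2.2] 0.145 [75. 51. 43.]
[251. 128.] 44 [ 562.9 -300.4   23.9   24.1    6.1] 0.098 [79. 71. 69.]
[234. 147.] 215 [ 653.3 -226.4   34.    34.3   -6.7] 0.137 [116.  85. 115.]
[244. 188.] 254 [694.6 -71.4  33.2  35.1   5. ] 0.139 [115.  62.  36.]
[272. 222.] 281 [ 6.84e+02  6.22e+01  3.53e+01  3.29e+01 -6.00e-01] 0.139 [71. 69. 96.]
[371. 228.] 108 [481.9 200.9  27.8  25.4 -13.3] 0.106 [125.  73.  40.]
[324. 331.] 264 [714.3 361.1  54.2  67.3  16.2] 0.145 [53. 42. 31.]
[309. 317.] 55 [733.7 314.6  31.1   8.  -12.3] 0.131 [42. 43. 27.]
```

Emit:
play_rows(series=[{"x": 0, "y": 0, "z": 0.9, "wx": 0, "wy": 0, "wz": 0, "grip": 0}, {"x": 0, "y": 0, "z": 1.5, "wx": 0, "wy": 0, "wz": 0, "grip": 0}, {"x": 0, "y": 0, "z": 1.9, "wx": 0, "wy": 0, "wz": 0, "grip": 0}, {"x": 0, "y": 0, "z": 2, "wx": 0, "wy": 0, "wz": 0, "grip": 0}, {"x": 0, "y": 0, "z": 2, "wx": 0, "wy": 0, "wz": 0, "grip": 0}])

```text
time_s: 35.1
tool_pos: [0.593, -0.4009, 0.0748]
tool_rot: [-3.14, -0.0, 3.099]
force: [-6.4, 4.7, 20.0]
grip_width: -0.0002
grip_force: 9.8
```

Emit:
play_rows(series=[{"x": 0, "y": 0, "z": -2, "wx": 0, "wy": 0, "wz": 0, "grip": 0}, {"x": 0, "y": 0, "z": -7, "wx": 0, "wy": 0, "wz": 0, "grip": 0}, {"x": 0, "y": 0, "z": -12, "wx": 0, "wy": 0, "wz": 0, "grip": 0}, {"x": 0, "y": 0, "z": -17, "wx": 0, "wy": 0, "wz": 0, "grip": 0}, {"x": 0, "y": 0, "z": -17, "wx": 0, "wy": 0, "wz": 0, "grip": 0}])

```text
time_s: 35.72
tool_pos: [0.5955, -0.4022, 0.2472]
tool_rot: [-3.136, 0.007, 3.099]
force: [0.8, -0.3, -0.3]
grip_width: 0.0002
grip_force: 0.0
```

```bash
python3 -c "
from h import *
go()
im,d,k=shot('scene','s9.png'); towers(im,d,k); bar(); buttons(*shot('wrist'))
"
```

```text
t 35.73 pos [ 595.5 -402.2  247.2] rot [-179.7    0.4  177.6] F [ 0.8 -0.3 -0.3] w 0.0002 gf 0.0
[251. 128.] 44 [ 563.5 -299.9   23.    25.2    6.1] 0.096 [81. 71. 68.]
[234. 147.] 216 [ 653.3 -226.6   35.2   33.2   -3.5] 0.139 [117.  85. 115.]
[244. 188.] 257 [694.3 -71.6  33.6  33.9   4.2] 0.141 [127.  67.  38.]
[272. 222.] 283 [683.6  61.8  35.5  32.8  -2.1] 0.139 [71. 69. 98.]
[371. 228.] 108 [482.  200.6  26.   25.5 -11.2] 0.108 [130.  75.  41.]
[324. 331.] 269 [725.  353.9  82.   45.3 -34.1] 0.145 [49. 38. 27.]
[309. 317.] 57 [734.1 316.1  34.7   7.8 -10.6] 0.133 [41. 42. 26.]
450 [450. 386.  45.] [464. 403.  74.] 50
465 [465. 387.  51.] [479. 396.  65.] 29
480 [480. 387.  50.] [495. 396.  65.] 33
495 [496. 386.  51.] [510. 395.  65.] 31
510 [510. 386.  49.] [525. 395.  65.] 33
525 [525. 386.  50.] [540. 394.  64.] 31
540 [540. 385.  52.] [555. 394.  65.] 34
555 [555. 384.  50.] [570. 393.  65.] 32
570 [570. 375.  47.] [585. 403.  73.] 68
585 [585. 375.  45.] [595. 403.  72.] 58
white 4550 [ 526.7 -393.    63. ] r 98.4 cloud mean [ 513.1 -395.7   58.8]
yellow 894 [ 509.6 -393.9   63. ] r 17.7 cloud mean [ 509.9 -393.9   66.2]
red 777 [ 551.5 -397.2   63. ] r 16.3 cloud mean [ 551.2 -397.1   66.4]
red2 9 [ 541.1 -405.5   63. ] r 4.6 cloud mean [ 541.1 -405.6   58. ]
green 742 [ 593.1 -400.5   63. ] r 15.7 cloud mean [ 592.4 -400.6   66. ]
```

View pics/s9.png

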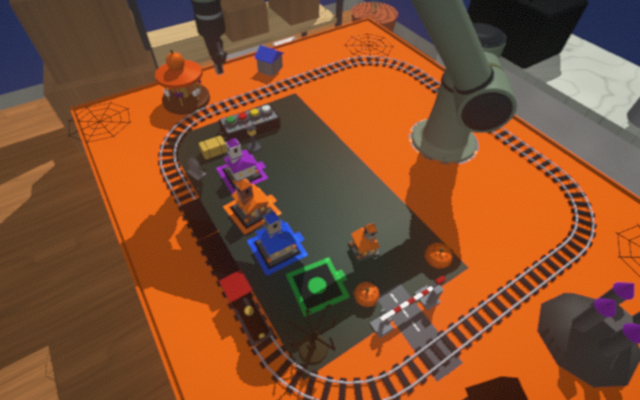

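The picture shows all three cottages on their pads: purple (240,165), orange (250,205) and blue (275,240). The barrier is level in its fork, from (380,318) to (440,283), and the robot is clear of everything. Handing in.

```bash
python3 -c "
from plant import bot
print(bot.hand_in())"
```

```text
the job is handed in; nothing more can be done
None
```

The job is handed in, with no verdict returned: the purple, orange (larger) and blue cottages are on their own pads to about 2 mm, doors to the tabs (green was absent), though an upward pull on the orange one mid-slide (up to 6 N against its 4.4 N weight) may have briefly unweighted it; the barrier is down in its fork, and white, yellow, red and green were each pressed to the stop in that order.

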